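# Ready the shoemaker's bench for finishing

## Task

Get the bench ready for finishing: tip the worn heels out of the tote into the scrap bin, put the ones lying in the finishing tray into the bin as well, and stand the tote back on the bench, upright and empty. Stand every dressing bottle of the same colour as the shoe in work (the one on the dark red pad) upright in the finishing tray. The bottles are top-heavy and only loosely stoppered, so never let one lean over, and leave the bottles of the other colour, the shoes and the other things where they are.

Things in the scene. Friction and masses are not known exactly. Their poses are not given: they have to be found in the camera images.
- bin: grey sheet-steel scrap bin, open on top, fixed: 220 (own x) x 200 (own y) mm outside, 100 mm high, walls and floor 6 mm. Origin at the centre of its underside. It may stand on the robot's left or right, the finishing tray on the other side; tall fixed equipment stands only beyond these, more than 0.53 m to either side, and at the far corners
- tray: dark green finishing tray, fixed: 220 (own x) x 170 (own y) mm outside, walls 6 mm thick, rim 14 mm above the bench, floor 6 mm thick (so bottles in it stand 6 mm above the bench). Origin at the centre of its underside
- tote: plywood tote 190 (own x) x 160 (own y) mm, about 0.3 kg, floor 6 mm thick; its own -x side is fully open (no lip), the back is 45 mm and the sides 34 mm high; uprights in the middle of the sides carry a handle bar. Origin at the centre of its underside, own z up. Up to four heels start in it and slide out when it is tilted 45 degrees or more, open side down
- tote_handle (a point): middle of the tote's square handle bar, 95 mm above the tote's underside; the bar is 16 x 16 mm, runs along the tote's own y, 148 mm long between the uprights, with 81 mm free height under it
- work_pad: dark red (oxblood) work pad, 120 x 300 x 5 mm, fixed, far side of the bench; the shoe lying on it is the one in work. Origin at the centre of its underside
- shoe_black: black leather shoe on a wooden last, 285 mm long, 120 mm high; origin under its middle. It stands either on the red work pad or on the pale board beside it
- shoe_tan: tan leather shoe, same shape and origin; it stands on the other one of the two places
- heel1: worn heel, dark: D-shaped leather stack 61 x 52 mm and 28 mm high, 60 g; origin at the middle of its underside, own z up, own y across the 52 mm width (flat parallel sides, best gripped here), own +x towards the round end. Starts lying in the tote. May be absent
- heel2: worn heel, brown: D-shaped leather stack 61 x 52 mm and 28 mm high, 60 g; origin at the middle of its underside, own z up, own y across the 52 mm width (flat parallel sides, best gripped here), own +x towards the round end. Starts lying in the tote. May be absent
- heel3: worn heel, dark: D-shaped leather stack 61 x 52 mm and 28 mm high, 60 g; origin at the middle of its underside, own z up, own y across the 52 mm width (flat parallel sides, best gripped here), own +x towards the round end. Starts lying in the tote. May be absent
- heel4: worn heel, brown: D-shaped leather stack 61 x 52 mm and 28 mm high, 60 g; origin at the middle of its underside, own z up, own y across the 52 mm width (flat parallel sides, best gripped here), own +x towards the round end. Starts lying in the tote. May be absent
- heel5: worn heel, dark: D-shaped leather stack 61 x 52 mm and 28 mm high, 60 g; origin at the middle of its underside, own z up, own y across the 52 mm width (flat parallel sides, best gripped here), own +x towards the round end. Starts lying flat in the finishing tray. May be absent
- heel6: worn heel, brown: D-shaped leather stack 61 x 52 mm and 28 mm high, 60 g; origin at the middle of its underside, own z up, own y across the 52 mm width (flat parallel sides, best gripped here), own +x towards the round end. Starts lying flat in the finishing tray. May be absent
- black1: black dressing bottle, 170 mm tall, about 0.2 kg, top-heavy (centre of mass 107 mm up, foot 44 mm across: it falls if leant 11 degrees). Body 44 mm in diameter up to 92 mm; wooden handle 30 mm in diameter from 98 to 138 mm (grip here); above it a ball 36 mm in diameter. Origin at the centre of its foot, own z up. Starts on the bench, upright, 0.675 m out, 80 mm or more from the next. May be absent
- black2: black dressing bottle, 170 mm tall, about 0.2 kg, top-heavy (centre of mass 107 mm up, foot 44 mm across: it falls if leant 11 degrees). Body 44 mm in diameter up to 92 mm; wooden handle 30 mm in diameter from 98 to 138 mm (grip here); above it a ball 36 mm in diameter. Origin at the centre of its foot, own z up. Starts on the bench, upright, 0.675 m out, 80 mm or more from the next. May be absent
- black3: black dressing bottle, 170 mm tall, about 0.2 kg, top-heavy (centre of mass 107 mm up, foot 44 mm across: it falls if leant 11 degrees). Body 44 mm in diameter up to 92 mm; wooden handle 30 mm in diameter from 98 to 138 mm (grip here); above it a ball 36 mm in diameter. Origin at the centre of its foot, own z up. Starts on the bench, upright, 0.675 m out, 80 mm or more from the next. May be absent
- tan1: tan dressing bottle, 170 mm tall, about 0.2 kg, top-heavy (centre of mass 107 mm up, foot 44 mm across: it falls if leant 11 degrees). Body 44 mm in diameter up to 92 mm; wooden handle 30 mm in diameter from 98 to 138 mm (grip here); above it a ball 36 mm in diameter. Origin at the centre of its foot, own z up. Starts on the bench, upright, 0.675 m out, 80 mm or more from the next. May be absent
- tan2: tan dressing bottle, 170 mm tall, about 0.2 kg, top-heavy (centre of mass 107 mm up, foot 44 mm across: it falls if leant 11 degrees). Body 44 mm in diameter up to 92 mm; wooden handle 30 mm in diameter from 98 to 138 mm (grip here); above it a ball 36 mm in diameter. Origin at the centre of its foot, own z up. Starts on the bench, upright, 0.675 m out, 80 mm or more from the next. May be absent
- tan3: tan dressing bottle, 170 mm tall, about 0.2 kg, top-heavy (centre of mass 107 mm up, foot 44 mm across: it falls if leant 11 degrees). Body 44 mm in diameter up to 92 mm; wooden handle 30 mm in diameter from 98 to 138 mm (grip here); above it a ball 36 mm in diameter. Origin at the centre of its foot, own z up. Starts on the bench, upright, 0.675 m out, 80 mm or more from the next. May be absent
- awl: awl with a wooden handle lying on the bench at the right, beyond bin or tray, 160 mm long, 26 mm thick; bystander, origin near the middle of its underside
- tin: flat dark red polish tin, 80 mm in diameter, 26 mm high, at the left, beyond bin or tray; bystander, origin at the centre of its underside
- spool: thread spool, 48 mm in diameter, 60 mm high, standing behind the bottles; bystander, origin at the centre of its underside

How it is judged:
By the outcome, as a careful person would: the job done as asked, in the order asked, and still so for the second after the job is handed in, with the robot touching nothing.
Of heel1, heel2, heel3, heel4 only 2 to 4 are there at a start; the rules pass over those that are not, and their reading is None.
Of heel5, heel6 only 1 to 2 are there at a start; the rules pass over those that are not, and their reading is None.
Of black1, black2, black3 only 2 to 3 are there at a start; the rules pass over those that are not, and their reading is None.
Of tan1, tan2, tan3 only 2 to 3 are there at a start; the rules pass over those that are not, and their reading is None.
At some moment in a run one of heel5, heel6 may be knocked a few centimetres aside while the robot is not near it.
It also fails if it takes over 210 s, if anything falls off the work surface, if the arm or the gripper's body presses on something with over 40 N, if the wrist force passes 120 N, or if a joint passes its speed limit or range.

## Robot

A 6-joint arm with a two-finger parallel gripper is mounted at the origin on the work surface. World frame = base frame: x ahead of the robot, y to its left, z up, the work surface at z = 0. Lengths are in m, angles in rad, forces in N, time in s.
With the tool pointing down it reaches from about 0.425 to 0.95 m from the base axis. Payload 3.5 kg.
Tool frame: the origin (TCP) lies on the centre line of the jaws, within the pads' length; the fingertips stand 17 mm ahead of it and the grasp point (between the pads) lies 2 mm behind it; z points along the fingers, y is the line along which they close (so a half turn about z gives the same grasp; the last joint's range is limited). The gripper opens to 85 mm and grips with 20 to 120 N. Pads are 22 mm wide; open, the fingers measure 114 mm over their backs; the gripper's body (76 mm by 85 mm) begins 54 mm behind the grasp point. The pads swing forward as they close: fully open they stand 13 mm farther back than shut.
Start: joints at [0.958, 0.286, 1.577, -0, 1.279, -0.15], TCP at [0.301, 0.604, 0.228] pointing down, gripper open.
Joint ranges: [-2.77, 2.77], [-0.9, 2.22], [0.21, 2.48], [-1.53, 4.67], [0.24, 2.81], [-2.84, 2.84]. Speed limits (rad/s): [2.79, 2.79, 3.14, 3.14, 3.14, 3.14].

## Interface

Orientations are given as a unit quaternion [x, y, z, w].
In Python, from plant import ctrl gives the robot as it stands. The module is installed in compiled form; this text tells all that it offers.
- The arm moves only by the tool drive_tool, never from a script. Its argument "moves" is a list of rows, each a list of 3 entries, a list of its own where there are three numbers: the turn, a rotation vector about the tool's x, y, z in rad, then the shift along the tool's x, y, z in m, then the finger opening in m, from 0 to 0.0854. A call has 1 to 5 rows; each row shifts and turns the commanded pose from where the row before left it, along the tool's axes as they then stand; what a row does not reach is not made up. A row lasts 1/8 s, in which the tool goes at most 62.5 mm and 10.7 degrees, less where a joint would pass 70% of its speed; a pose out of reach is approached as far as the arm can. A call with a gripper value outside its range is refused whole. The fingers move at their own pace and stop on an object; "grip_force" is the grip in N (left out, the last holds). Time passes only in rows, so rows that do not move let the fingers close. It gives the time, the measured TCP pose, the force, the opening and the grip force at its end, in the units of the state.
- ctrl.get_state(): the state, without advancing time (a new reading comes with each control period).
- ctrl.read_camera(name): name is "scene" or "side" or "wrist"; returns a dict with "image" (384x512x3 uint8, red, green, blue), "fx", "fy", "cx", "cy" (pixels), "R" (3x3) and "t" (3): a world point X has camera coordinates R X + t. Camera axes: x right, y down, z forward; pixel columns grow to the right and rows downward; lengths in m; the calibration is good to about 2 mm. A picture is of the moment at which its call begins. There is no depth.
- ctrl.sign_off(): hands the job in; it is judged then, once.
The state is a dict: "time": time; "qpos": joint angles; "dq": joint speeds; "joint_efforts": joint torques, N m; "eef_pos": TCP position; "tcp_rot": TCP orientation; "contact_force": force on the tool from outside, world axes, zero at the start; "wrist_torque": the same for the moment, N m; "opening": opening from 0.0 (shut) to 1.0 (fully open); "finger_force": force on a finger pad.
Only numpy, scipy, OpenCV 4.12 (cv2) and the standard library are available. Lean on these libraries where they do the work, as an engineer would, in place of code of your own. Each camera call takes 0.05 s, during which the arm holds its last target. There are 200 camera calls.

## Working session

There is one attempt and no reset: what is moved stays moved. The work goes in short steps, Python scripts to look and compute and a tool call to move; the robot and the scene stay as the last step left them, time stands still between calls to the robot, and variables do not carry over. Pictures are saved under pics/ and viewed, at most 14 in all, crops included, and the job is handed in when it is done.

Besides the shell and the picture viewer there is one more tool, called after ">>>" in YAML: its name, and indented under it one key for each argument. drive_tool: Moves the arm, as the interface text tells. Its arguments: {"type":"object","properties":{"moves":{"type":"array","items":{"type":"array"}},"grip_force":{"type":"number"}},"required":["moves"]}

```bash
mkdir -p pics
cat > h.py <<'E'
import numpy as np, cv2
from plant import ctrl
from scipy.spatial.transform import Rotation as Ro
def cam(name,fn=None):
    c=ctrl.read_camera(name)
    if fn: cv2.imwrite('pics/'+fn,cv2.cvtColor(c['image'],cv2.COLOR_RGB2BGR))
    return c
def w(c,u,v,z=0):
    R=np.array(c['R']);t=np.array(c['t'])
    d=R.T@np.array([(u-c['cx'])/c['fx'],(v-c['cy'])/c['fy'],1]);o=-R.T@t
    return o+d*(z-o[2])/d[2]
def px(c,X):
    p=np.array(c['R'])@np.array(X)+np.array(c['t']);return p[0]/p[2]*c['fx']+c['cx'],p[1]/p[2]*c['fy']+c['cy']
E
python3 - <<'E'
from h import *
import pickle
d={}
for n in("scene","side","wrist"):
    c=cam(n,n+'0.png');d[n]=c;print(n,-np.array(c['R']).T@c['t'],c['fx'])
pickle.dump(d,open('c0.pkl','wb'))
a=np.hstack([d['scene']['image'],d['side']['image']])
s=ctrl.get_state();print(s['time'],s['tcp_rot'],s['eef_pos'],s['opening'])
E
```

```text
scene [1.16647993 0.1899971  1.11849222] 378.46184632280847
side [ 0.05853907 -0.57580768  0.6244018 ] 367.69118591811747
wrist [0.24307684 0.63292963 0.37305763] 282.64187722900374
0.15 [ 2.29343782e-01  9.73345046e-01 -8.57778180e-04 -3.40969294e-04] [0.3010371  0.60357716 0.22641673] 1.0031895482062225
```

View pics/scene0.png

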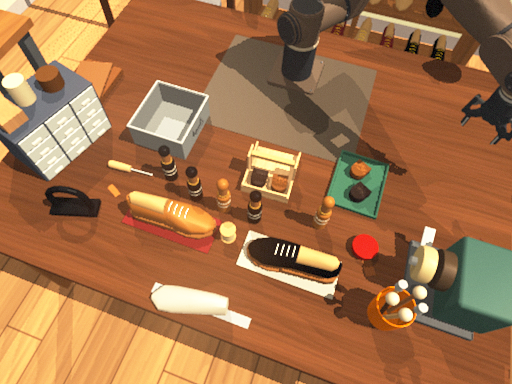

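View pics/side0.png

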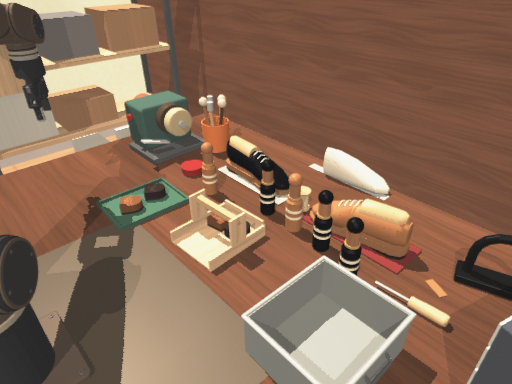

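The tan shoe is the one in work: it lies on the red pad at (170,220). There are two tan bottles at (223,193) and (325,210), and three black ones at (167,163), (194,182) and (255,207). The bin is at (170,120), the tote at (272,172) with 2 or more heels, and the tray at (358,185) with 2 heels. I'll enlarge this area.

Run:
```python
from h import *
import pickle
d=pickle.load(open('c0.pkl','rb'))
im=cv2.cvtColor(d['scene']['image'],cv2.COLOR_RGB2BGR)
cv2.imwrite('pics/z1.png',cv2.resize(im[120:230,200:400],None,fx=4,fy=4,interpolation=cv2.INTER_CUBIC))
cv2.imwrite('pics/z2.png',cv2.resize(im[75:265,100:300],None,fx=3.1,fy=3.1,interpolation=cv2.INTER_CUBIC))
```

```text
(no output)
```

View pics/z1.png

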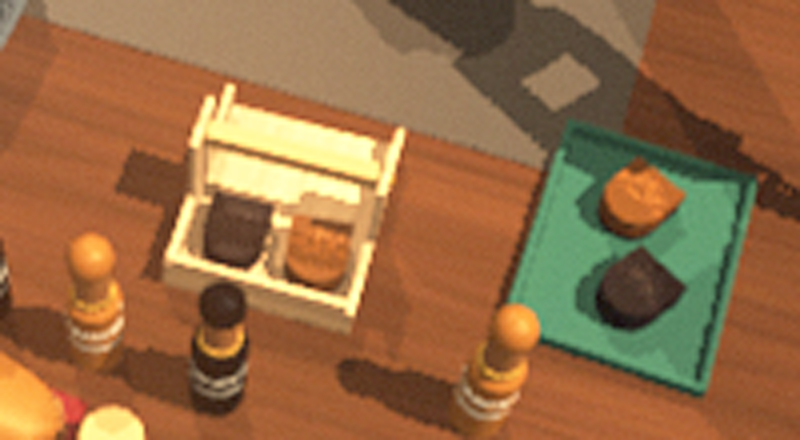

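View pics/z2.png

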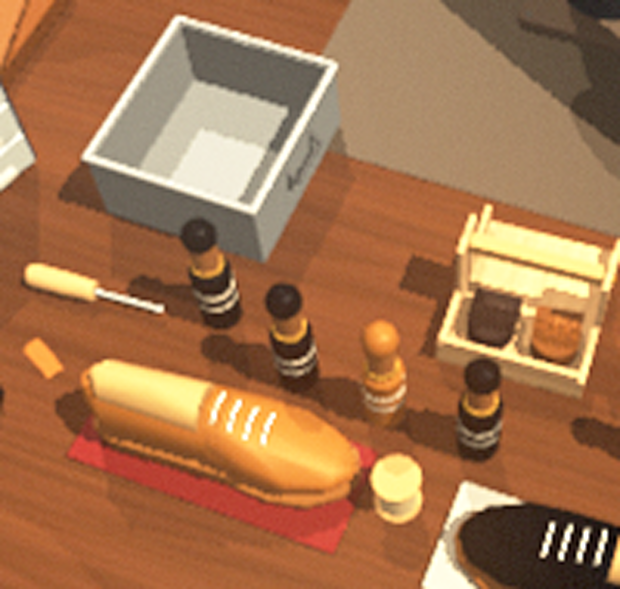

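Run:
```python
from h import *
import pickle
d=pickle.load(open('c0.pkl','rb'))
c=d['scene']
im=cv2.cvtColor(d['side']['image'],cv2.COLOR_RGB2BGR)
cv2.imwrite('pics/z3.png',cv2.resize(im[140:275,90:290],None,fx=4,fy=4,interpolation=cv2.INTER_CUBIC))
def z1(u,v,z): return w(c,200+u/4-.4,120+v/4-.4,z).round(4)
def z2(u,v,z): return w(c,100+u/3.1-.4,75+v/3.1-.4,z).round(4)
print('bar',z1(207,131,.103),z1(380,182,.103))
print('backtop',z1(185,200,.034),z1(165,268,.045),z1(352,312,.045))
for n,p in dict(tA=(92,257),tB=(515,328),bC=(221,304)).items(): print(n,z1(*p,.152))
for p in [(201,236),(284,302),(482,378)]: print('blk',z2(*p,.152))
tr=[z1(*p,.014) for p in [(568,122),(757,178),(702,392),(512,300)]];print('tray',tr,np.mean(tr,0))
b=[z2(*p,.1) for p in [(180,20),(336,66),(262,210),(87,156)]];print('bin',b,np.mean(b,0))
print('heels',z1(638,203,.034),z1(638,290,.034),'tote',z1(238,230,.034),z1(320,250,.034))
print('spool',z2(397,473,.06))
```

```text
bar [ 0.5025 -0.016   0.103 ] [0.5006 0.1293 0.103 ]
backtop [ 0.5299 -0.024   0.034 ] [ 0.603 -0.015  0.045] [0.5889 0.1394 0.045 ]
tA [ 0.6691 -0.048   0.152 ]
tB [0.6182 0.258  0.152 ]
bC [0.6731 0.0537 0.152 ]
blk [ 0.6222 -0.259   0.152 ]
blk [ 0.6639 -0.1507  0.152 ]
blk [0.6757 0.0553 0.152 ]
tray [array([0.3235, 0.2629, 0.014 ]), array([0.3239, 0.4307, 0.014 ]), array([0.544 , 0.4228, 0.014 ]), array([0.5154, 0.2592, 0.014 ])] [0.4267 0.3439 0.014 ]
bin [array([ 0.3243, -0.4406,  0.1   ]), array([ 0.3259, -0.2418,  0.1   ]), array([ 0.5402, -0.2373,  0.1   ]), array([ 0.5408, -0.4453,  0.1   ])] [ 0.4328  -0.34125  0.1    ]
heels [0.3995 0.3357 0.034 ] [0.4823 0.3526 0.034 ] tote [0.5421 0.0274 0.034 ] [0.5367 0.0972 0.034 ]
spool [ 0.7565 -0.0009  0.06  ]
```

View pics/z3.png

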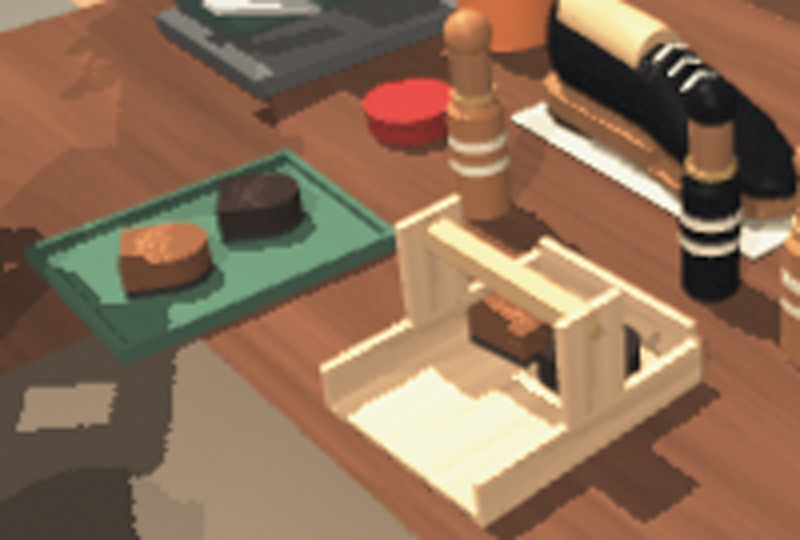

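The side crop shows the tote's open side facing the robot, with two heels at its back. The tray holds two heels. I'll move above the tote.

>>> drive_tool:
  moves:
    - [[0,0,0],[-0.042,-0.04,0],0.085]
    - [[0,0,0],[-0.042,-0.04,0],0.085]
    - [[0,0,0],[-0.042,-0.04,0],0.085]
    - [[0,0,0],[-0.042,-0.04,0],0.085]
    - [[0,0,0],[-0.042,-0.04,0],0.085]

```text
time: 0.78
eef_pos: [0.4001, 0.3295, 0.2273]
tcp_rot: [0.229, 0.973, -0.0, 0.0]
contact_force: [1.0, 0.3, 0.5]
opening: 0.997
finger_force: 0.0
```

>>> drive_tool:
  moves:
    - [[0,0,0],[-0.042,-0.04,0],0.085]
    - [[0,0,0],[-0.042,-0.04,0],0.085]
    - [[0,0,0],[-0.042,-0.04,0],0.085]
    - [[0,0,0],[-0.042,-0.04,0],0.085]
    - [[0,0,0],[-0.042,-0.04,0],0.085]

```text
time: 1.4
eef_pos: [0.4987, 0.0567, 0.2275]
tcp_rot: [0.229, 0.973, 0.0, 0.0]
contact_force: [0.2, 0.2, 0.1]
opening: 0.995
finger_force: 0.0
```

>>> drive_tool:
  moves:
    - [[0,0,0.18],[0,0,0],0.085]
    - [[0,0,0.18],[0,0,0],0.085]
    - [[0,0,0.18],[0,0,0],0.085]
    - [[0,0,0.18],[0,0,0],0.085]
    - [[0,0,0.18],[0,0,0],0.085]

```text
time: 2.02
eef_pos: [0.4983, 0.0585, 0.2272]
tcp_rot: [0.632, 0.775, -0.0, -0.0]
contact_force: [0.8, -0.1, -0.7]
opening: 0.996
finger_force: 0.0
```

>>> drive_tool:
  moves:
    - [[0,0,0.18],[0,0,-0.04],0.085]
    - [[0,0,0.03],[0,0,-0.04],0.085]
    - [[0,0,0],[0,0,0],0.085]

```text
time: 2.4
eef_pos: [0.5002, 0.0585, 0.3117]
tcp_rot: [0.708, 0.706, 0.002, 0.003]
contact_force: [0.9, -0.6, -0.0]
opening: 0.992
finger_force: 0.0
```

```bash
cat >> h.py <<'E'
def delta(target,yaw):
    "tool-frame shift to a world point, and turn about tool z so tool y lies at yaw (deg)"
    s=ctrl.get_state();R=Ro.from_quat(s['tcp_rot']);y=R.as_matrix()[:,1]
    a=np.degrees(np.arctan2(y[1],y[0]));dz=(a-yaw+90)%180-90
    print('t',round(s['time'],2),'eef',np.round(s['eef_pos'],4),'yaw',round(a,1),'tilt',np.round(R.as_matrix()[:,2],3),'q',np.round(s['qpos'],3))
    print(' shift',R.inv().apply(np.array(target)-s['eef_pos']).round(4),'turn z',round(np.radians(dz),3))
E
python3 - <<'E'
from h import *
c=cam('wrist','w1.png')
delta([.501,.057,.3],0)
im=cv2.imread('pics/w1.png');
cv2.imwrite('pics/w1b.png',cv2.resize(im,(800,600)))
E
```

```text
t 2.45 eef [0.4991 0.0585 0.309 ] yaw -0.1 tilt [ 0.003 -0.    -1.   ] q [-0.085 -0.158  1.896 -0.     1.4   -0.084]
 shift [-0.0015  0.0018  0.009 ] turn z -0.002
```

View pics/w1b.png

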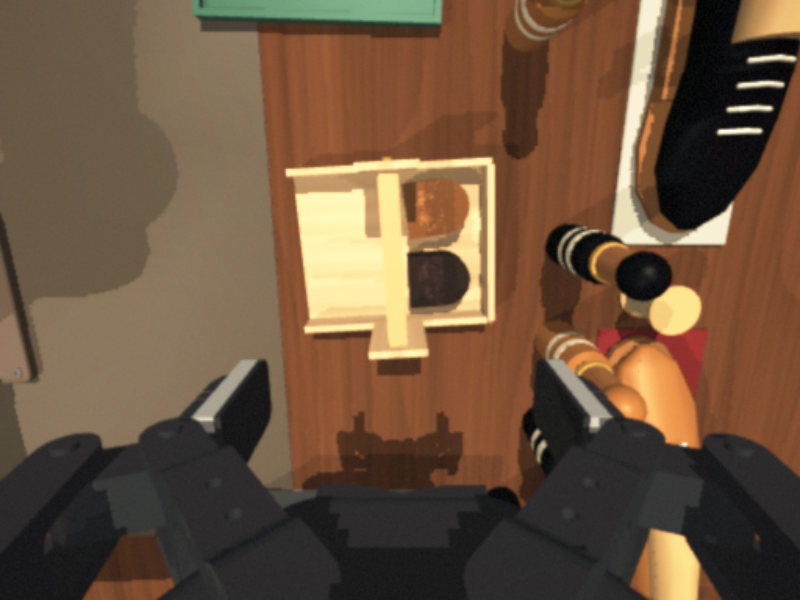

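The wrist view shows the tote from above: bar from (387,172) to (398,347), back wall at x≈490, and two heels with no third one hidden. Now the numbers.

Run:
```python
from h import *
c=cam('wrist')
k=.64
f=lambda u,v,z:w(c,u*k-.2,v*k-.2,z)
a,b=f(387,172,.103),f(398,347,.103);m=(a+b)/2;print(a,b,m,'yaw of bar-90',np.degrees(np.arctan2(b[0]-a[0],a[1]-b[1])))
a2,b2=f(491,160,.045),f(490,321,.045);print(a2,b2)
print('sides',f(288,170,.034),f(306,331,.034))
delta([m[0],m[1],.3],0)
print('tanA',f(625,403,.152),'tanB foot',f(525,45,.0))
```

```text
[0.48920433 0.12597768 0.103     ] [ 0.49712613 -0.01829728  0.103     ] [0.49316523 0.0538402  0.103     ] yaw of bar-90 3.142821206231635
[0.58034311 0.13647334 0.045     ] [ 0.58707975 -0.01467419  0.045     ]
sides [0.39630701 0.12829291 0.034     ] [ 0.40374099 -0.02850827  0.034     ]
t 2.5 eef [0.4983 0.0586 0.3071] yaw -0.1 tilt [-0.  0. -1.] q [-0.085 -0.157  1.898 -0.     1.4   -0.084]
 shift [-0.0048 -0.0052  0.0071] turn z -0.002
tanA [ 0.67087268 -0.04493153  0.152     ] tanB foot [0.61560843 0.24007856 0.        ]
```

>>> drive_tool:
  moves:
    - [[0,0,-0.05],[-0.005,-0.004,0.043],0.085]
    - [[0,0,0],[0,0,0.043],0.085]
    - [[0,0,0],[0,0,0.043],0.085]
    - [[0,0,0],[0,0,0.043],0.085]
    - [[0,0,0],[0,0,0.043],0.085]

```text
time: 3.12
eef_pos: [0.4926, 0.0537, 0.0892]
tcp_rot: [0.69, 0.724, -0.001, -0.001]
contact_force: [1.7, -0.4, -0.7]
opening: 0.995
finger_force: 0.0
```

>>> drive_tool:
  moves:
    - [[0,0,0],[0,0,0],0.085]
    - [[0,0,0],[0,0,0],0.04]
    - [[0,0,0],[0,0,0],0.01]
    - [[0,0,0],[0,0,0],0.01]
    - [[0,0,0],[0,0,0],0.0]
  grip_force: 80

```text
time: 3.75
eef_pos: [0.4952, 0.0535, 0.0939]
tcp_rot: [0.69, 0.724, 0.0, 0.001]
contact_force: [-4.5, -0.1, 5.4]
opening: 0.151
finger_force: 80.6
```

>>> drive_tool:
  moves:
    - [[0,0,0],[0,0,0],0.0]
    - [[0,0,0],[0,0,0],0.0]
    - [[0,0,0],[0,0,0],0.0]

```text
time: 4.12
eef_pos: [0.4952, 0.0535, 0.0939]
tcp_rot: [0.69, 0.724, 0.0, 0.001]
contact_force: [-2.3, 0.3, 6.3]
opening: 0.147
finger_force: 78.3
```

>>> drive_tool:
  moves:
    - [[0,0,0],[0,0,-0.02],0.0]
    - [[0,0,0],[0,0,-0.05],0.0]
    - [[0,0,0],[0,0,-0.05],0.0]
    - [[0,0,0],[0,0,-0.05],0.0]
    - [[0,0,0],[0,0,-0.05],0.0]
  grip_force: 100

```text
time: 4.75
eef_pos: [0.4935, 0.0537, 0.3124]
tcp_rot: [0.69, 0.724, -0.001, -0.001]
contact_force: [1.3, -0.8, -4.2]
opening: 0.136
finger_force: 98.4
```

Run:
```python
from h import *
delta([.45,-.33,.3],-40)
cam('side','s1.png')
```

```text
t 4.75 eef [0.4935 0.0537 0.3124] yaw 2.7 tilt [-0.003  0.    -1.   ] q [-0.096 -0.17   1.901  0.     1.414 -0.144]
 shift [-0.3812 -0.0618  0.0124] turn z 0.746
```

View pics/s1.png

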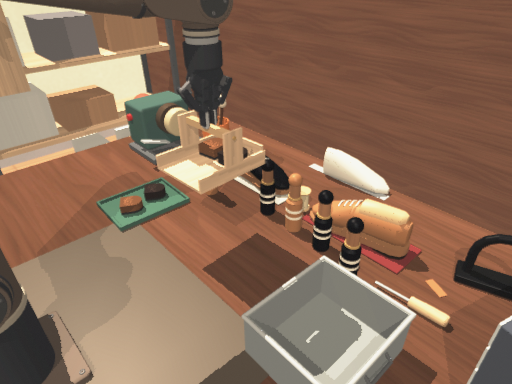

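>>> drive_tool:
  moves:
    - [[0,0,0],[-0.02,-0.003,0],0.0]
    - [[0,0,0],[-0.04,-0.006,0],0.0]
    - [[0,0,0],[-0.045,-0.006,0],0.0]
    - [[0,0,0],[-0.045,-0.006,0],0.0]
    - [[0,0,0],[-0.045,-0.006,0],0.0]

```text
time: 5.42
eef_pos: [0.476, -0.1435, 0.3105]
tcp_rot: [0.69, 0.724, -0.0, -0.001]
contact_force: [0.3, -0.7, -3.6]
opening: 0.143
finger_force: 98.4
```

>>> drive_tool:
  moves:
    - [[0,0,0],[-0.045,-0.006,0],0.0]
    - [[0,0,0],[-0.045,-0.006,0],0.0]
    - [[0,0,0],[-0.045,-0.006,0],0.0]
    - [[0,0,0],[-0.045,-0.006,0],0.0]
    - [[0,0,0],[-0.027,-0.006,0],0.0]

```text
time: 6.05
eef_pos: [0.4559, -0.3523, 0.3099]
tcp_rot: [0.691, 0.723, -0.0, -0.002]
contact_force: [0.4, 1.1, -3.6]
opening: 0.139
finger_force: 98.4
```

>>> drive_tool:
  moves:
    - [[0,0,0.15],[0,0,0],0.0]
    - [[0,0,0.15],[0,0,0],0.0]
    - [[0,0,0.15],[0,0,0],0.0]
    - [[0,0,0.15],[0,0,0],0.0]
    - [[0,0,0.15],[0,0,0],0.0]

```text
time: 6.68
eef_pos: [0.4563, -0.3501, 0.3101]
tcp_rot: [0.908, 0.419, -0.001, -0.002]
contact_force: [0.6, 0.3, -3.3]
opening: 0.141
finger_force: 98.4
```

>>> drive_tool:
  moves:
    - [[0,0,0],[0,0,0.025],0.0]
    - [[0,0,0],[0,0,0.02],0.0]
    - [[0,0,0],[0,0,0],0.0]

```text
time: 7.05
eef_pos: [0.4555, -0.3492, 0.2634]
tcp_rot: [0.907, 0.421, -0.001, -0.004]
contact_force: [-0.3, -0.4, -3.4]
opening: 0.142
finger_force: 98.4
```

Run:
```python
from h import *
delta([.455,-.35,.26],-40)
```

```text
t 7.05 eef [ 0.4555 -0.3492  0.2634] yaw -40.2 tilt [-0.005  0.006 -1.   ] q [-0.831  0.043  1.787 -0.     1.32  -0.129]
 shift [-0.0009  0.0001  0.0034] turn z -0.004
```

>>> drive_tool:
  moves:
    - [[-0.12,0,0],[0,0,0],0.0]
    - [[-0.12,0,0],[0,0,0],0.0]
    - [[-0.12,0,0],[0,0,0],0.0]
    - [[-0.12,0,0],[0,0,0],0.0]
    - [[-0.12,0,0],[0,0,0],0.0]

```text
time: 7.68
eef_pos: [0.4567, -0.3504, 0.2682]
tcp_rot: [0.866, 0.402, 0.125, 0.269]
contact_force: [0.9, -0.1, -3.1]
opening: 0.141
finger_force: 98.6
```

Run:
```python
from h import *
delta([.455,-.35,.26],-40)
```

```text
t 7.67 eef [ 0.4567 -0.3504  0.2682] yaw -40.2 tilt [ 0.433 -0.366 -0.824] q [-0.874 -0.274  2.147  0.156  0.679 -0.264]
 shift [-0.0008 -0.0059  0.0059] turn z -0.003
```

>>> drive_tool:
  moves:
    - [[-0.12,0,0],[0,0,0],0.0]
    - [[-0.12,0,0],[0,0,0],0.0]
    - [[-0.08,0,0],[0,0,0],0.0]
    - [[-0.05,0,0],[0,0,0],0.0]
    - [[0,0,0],[0,0,0],0.0]

```text
time: 8.3
eef_pos: [0.4567, -0.3501, 0.2671]
tcp_rot: [0.803, 0.373, 0.196, 0.422]
contact_force: [0.1, 0.4, -2.6]
opening: 0.139
finger_force: 98.8
```

>>> drive_tool:
  moves:
    - [[0,0,0],[0,0,0],0.0]
    - [[0,0,0],[0,0,0],0.0]
    - [[0,0,0],[0,0,0],0.0]
    - [[0,0,0],[0,0,0],0.0]
    - [[0,0,0],[0,0,0],0.0]

```text
time: 8.93
eef_pos: [0.4569, -0.3507, 0.2675]
tcp_rot: [0.803, 0.372, 0.196, 0.423]
contact_force: [-0.6, -0.7, -2.1]
opening: 0.138
finger_force: 98.8
```

Run:
```python
from h import *
delta([.455,-.35,.26],-40)
a=cam('side','s2.png');b=cam('scene')
im=np.hstack([cv2.resize(a['image'][180:384,190:462],None,fx=1.4,fy=1.4*1.4),cv2.resize(b['image'][60:260,80:300],(400,400))])
cv2.imwrite('pics/s2b.png',cv2.cvtColor(im[:400] if im.shape[0]>400 else im,cv2.COLOR_RGB2BGR)) if False else None
l=cv2.resize(a['image'][180:384,190:462],(400,300));r=cv2.resize(b['image'][60:225,80:300],(400,300))
cv2.imwrite('pics/s2b.png',cv2.cvtColor(np.hstack([l,r]),cv2.COLOR_RGB2BGR))
```

```text
t 8.93 eef [ 0.4569 -0.3507  0.2675] yaw -40.2 tilt [ 0.63  -0.533 -0.565] q [-0.906 -0.386  2.353  0.673  0.271 -0.771]
 shift [-0.0007 -0.0073  0.0026] turn z -0.004
```

View pics/s2b.png

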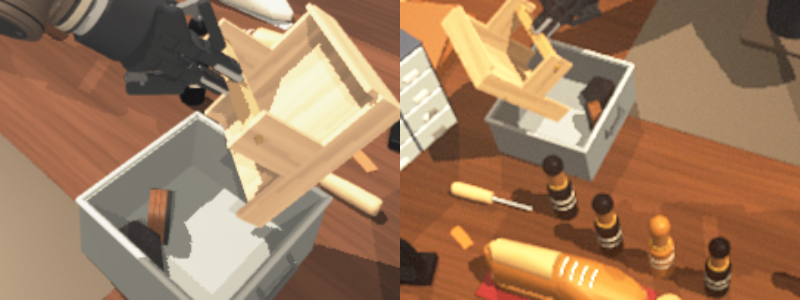

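Both heels are in the bin, at the left in both views, and the tote is empty. I'll bring it back.

>>> drive_tool:
  moves:
    - [[0.1,0,0],[0,0,0],0.0]
    - [[0.12,0,0],[0,0,0],0.0]
    - [[0.15,0,0],[0,0,0],0.0]
    - [[0.15,0,0],[0,0,0],0.0]
    - [[0.15,0,0],[0,0,0],0.0]

```text
time: 9.65
eef_pos: [0.4572, -0.351, 0.2685]
tcp_rot: [0.897, 0.416, 0.062, 0.134]
contact_force: [0.7, 0.6, -2.1]
opening: 0.137
finger_force: 98.7
```

>>> drive_tool:
  moves:
    - [[0.15,0,0],[0,0,0],0.0]
    - [[0.15,0,0],[0,0,0],0.0]
    - [[0,0,0],[0,0,-0.03],0.0]
    - [[0,0,0],[0,0,-0.03],0.0]
    - [[0,0,0],[0,0,0],0.0]

```text
time: 10.28
eef_pos: [0.4584, -0.3522, 0.3309]
tcp_rot: [0.907, 0.421, 0.001, 0.004]
contact_force: [1.3, -1.1, -2.4]
opening: 0.14
finger_force: 98.6
```

>>> drive_tool:
  moves:
    - [[0,0,-0.15],[0,0,0],0.0]
    - [[0,0,-0.15],[0,0,0],0.0]
    - [[0,0,-0.15],[0,0,0],0.0]
    - [[0,0,-0.15],[0,0,0],0.0]
    - [[0,0,-0.15],[0,0,0],0.0]

```text
time: 10.9
eef_pos: [0.4567, -0.3504, 0.3254]
tcp_rot: [0.688, 0.726, 0.0, -0.001]
contact_force: [-0.9, -0.3, -2.9]
opening: 0.141
finger_force: 98.7
```

>>> drive_tool:
  moves:
    - [[0,0,0],[0.04,0.006,0],0.0]
    - [[0,0,0],[0.045,0.006,0],0.0]
    - [[0,0,0],[0.045,0.006,0],0.0]
    - [[0,0,0],[0.045,0.006,0],0.0]
    - [[0,0,0],[0.045,0.006,0],0.0]

```text
time: 11.52
eef_pos: [0.476, -0.1279, 0.3257]
tcp_rot: [0.69, 0.724, 0.0, -0.0]
contact_force: [0.8, 0.4, -2.5]
opening: 0.136
finger_force: 98.7
```

>>> drive_tool:
  moves:
    - [[0,0,0],[0.045,0.006,0],0.0]
    - [[0,0,0],[0.045,0.006,0],0.0]
    - [[0,0,0],[0.045,0.006,0],0.0]
    - [[0,0,0],[0.045,0.006,0],0.0]
    - [[0,0,0],[0,0,0],0.0]

```text
time: 12.15
eef_pos: [0.4911, 0.0541, 0.3257]
tcp_rot: [0.688, 0.725, -0.0, -0.001]
contact_force: [-0.3, -0.8, -3.6]
opening: 0.137
finger_force: 98.7
```

Run:
```python
from h import *
delta([.495,.0535,.094],2.7)
```

```text
t 12.15 eef [0.4911 0.0541 0.3257] yaw 3.0 tilt [-0.001  0.001 -1.   ] q [-9.600e-02 -1.830e-01  1.888e+00  1.000e-03  1.438e+00 -1.490e-01]
 shift [-0.001   0.0042  0.2317] turn z 0.005
```

>>> drive_tool:
  moves:
    - [[0,0,0],[0,0.004,0.05],0.0]
    - [[0,0,0],[0,0,0.05],0.0]
    - [[0,0,0],[0,0,0.05],0.0]
    - [[0,0,0],[0,0,0.05],0.0]
    - [[0,0,0],[0,0,0.022],0.0]

```text
time: 12.78
eef_pos: [0.4924, 0.051, 0.1007]
tcp_rot: [0.69, 0.724, -0.002, -0.003]
contact_force: [0.3, -0.0, -1.8]
opening: 0.134
finger_force: 98.7
```

>>> drive_tool:
  moves:
    - [[0,0,0],[0,0,0.005],0.0]
    - [[0,0,0],[0,0,0.004],0.0]
    - [[0,0,0],[0,0,0],0.0]

```text
time: 13.15
eef_pos: [0.4965, 0.0513, 0.0975]
tcp_rot: [0.69, 0.724, 0.001, 0.001]
contact_force: [0.7, 1.0, -3.5]
opening: 0.137
finger_force: 98.6
```

>>> drive_tool:
  moves:
    - [[0,0,0],[0,0,0.002],0.0]
    - [[0,0,0],[0,0,0],0.0]
    - [[0,0,0],[0,0,0.002],0.0]
    - [[0,0,0],[0,0,0],0.0]
    - [[0,0,0],[0,0,0],0.0]

```text
time: 13.78
eef_pos: [0.4962, 0.0516, 0.094]
tcp_rot: [0.69, 0.724, 0.0, 0.0]
contact_force: [-3.7, -0.4, 5.2]
opening: 0.139
finger_force: 99.7
```

Run:
```python
from h import *
delta([.495,.0535,.094],2.7);print(ctrl.get_state()['contact_force'])
```

```text
t 13.78 eef [0.4962 0.0516 0.094 ] yaw 2.8 tilt [ 0.001 -0.    -1.   ] q [-0.1    0.054  2.106 -0.     0.98  -0.148]
 shift [ 0.0019 -0.0011  0.    ] turn z 0.001
[-3.74009542 -0.44293792  5.15053516]
```

>>> drive_tool:
  moves:
    - [[0,0,0],[0,0,0],0.03]
    - [[0,0,0],[0,0,0],0.06]
    - [[0,0,0],[0,0,0],0.085]
    - [[0,0,0],[0,0,0],0.085]
    - [[0,0,0],[0,0,-0.02],0.085]
  grip_force: 40

```text
time: 14.4
eef_pos: [0.4941, 0.0517, 0.111]
tcp_rot: [0.69, 0.724, -0.001, -0.002]
contact_force: [0.5, -0.3, -0.2]
opening: 0.991
finger_force: 0.0
```

>>> drive_tool:
  moves:
    - [[0,0,0],[0,0,-0.06],0.085]
    - [[0,0,0],[0,0,-0.06],0.085]
    - [[0,0,0],[0,0,-0.06],0.085]
    - [[0,0,0],[0.055,-0.012,0],0.085]
    - [[0,0,0],[0.055,-0.012,0],0.085]

```text
time: 15.02
eef_pos: [0.4666, 0.1611, 0.2939]
tcp_rot: [0.691, 0.723, 0.001, 0.001]
contact_force: [1.6, 0.1, -1.0]
opening: 0.994
finger_force: 0.0
```

>>> drive_tool:
  moves:
    - [[0,0,0],[0.055,-0.012,0],0.085]
    - [[0,0,0],[0.055,-0.012,0],0.085]
    - [[0,0,0],[0,0,0],0.085]
    - [[0,0,0],[0,0,0],0.085]

```text
time: 15.52
eef_pos: [0.4371, 0.2689, 0.2923]
tcp_rot: [0.69, 0.724, -0.0, 0.0]
contact_force: [0.0, 0.1, -0.7]
opening: 0.994
finger_force: 0.0
```

Run:
```python
from h import *
import pickle
c=cam('wrist','w2.png');pickle.dump(c,open('w2.pkl','wb'))
delta([.4,.336,.1],0)
im=cv2.imread('pics/w2.png');cv2.imwrite('pics/w2b.png',cv2.resize(im,(800,600)))
cam('side','s3.png')
```

```text
t 15.57 eef [0.4374 0.2684 0.2923] yaw 2.7 tilt [-0.    -0.001 -1.   ] q [ 0.353 -0.121  1.893 -0.     1.37   0.305]
 shift [ 0.0694 -0.0341  0.1923] turn z 0.047
```

View pics/w2b.png

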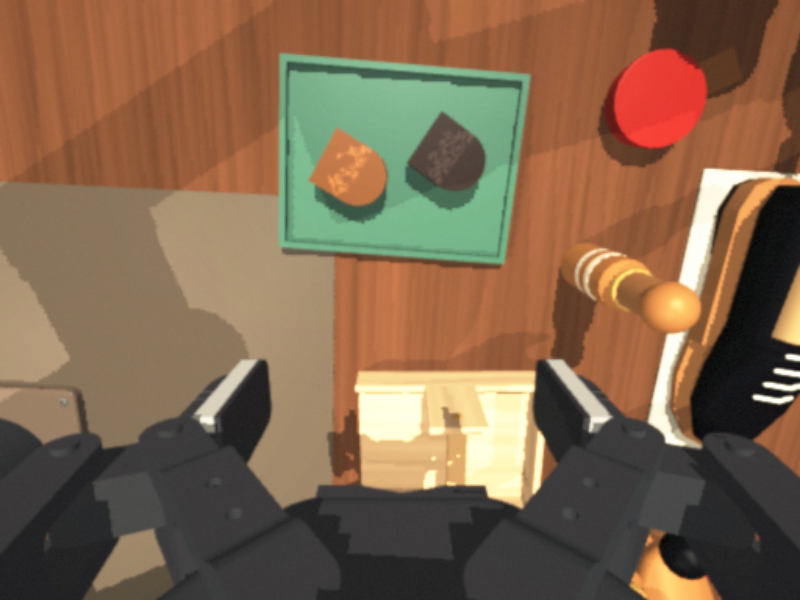

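Tray corners are at (282,55), (528,75), (502,263) and (282,247). The brown heel's flat edge runs (338,130)–(311,178) with its middle near (349,169). The dark heel's runs (443,113)–(410,162) with its middle near (448,154). The tote stands upright and empty.

Run:
```python
from h import *
import pickle
c=pickle.load(open('w2.pkl','rb'))
f=lambda u,v,z:w(c,u*.64-.2,v*.64-.2,z)
tr=[f(*p,.014) for p in [(282,55),(528,75),(502,263),(282,247)]];print(np.round(tr,4),np.mean(tr,0))
for n,e1,e2,m in [('brown',(338,130),(311,178),(349,169)),('dark',(443,113),(410,162),(448,154))]:
    a,b=f(*e1,.034),f(*e2,.034);q=b-a;y=q[:2]/np.linalg.norm(q[:2]);nx=np.array([-y[1],y[0]]);mm=f(*m,.034)
    if nx@(mm-a)[:2]<0:nx=-nx
    C=(a+b)[:2]/2+nx*.0305
    print(n,'w',np.linalg.norm(q),'mid',mm,'C',C,'yaw',np.degrees(np.arctan2(y[1],y[0])))
    delta([C[0],C[1],.2],np.degrees(np.arctan2(y[1],y[0])))
print('tanB ball',f(670,306,.152))
```

```text
[[0.3256 0.4295 0.014 ]
 [0.5413 0.4241 0.014 ]
 [0.5366 0.2556 0.014 ]
 [0.3219 0.2609 0.014 ]] [0.4313489  0.34253151 0.014     ]
brown w 0.04749450360642633 mid [0.38778938 0.33674146 0.034     ] C [0.3925056  0.33297965] yaw -119.62073733214419
t 15.62 eef [0.4375 0.2681 0.2924] yaw 2.7 tilt [-0. -0. -1.] q [ 0.352 -0.121  1.893 -0.     1.37   0.306]
 shift [ 0.067  -0.042   0.0923] turn z -1.007
dark w 0.04899319088938987 mid [0.47410725 0.35360609 0.034     ] C [0.48010383 0.3498211 ] yaw -122.10677619407828
t 15.62 eef [0.4375 0.2681 0.2924] yaw 2.7 tilt [-0. -0. -1.] q [ 0.352 -0.121  1.893 -0.     1.37   0.306]
 shift [0.0797 0.0463 0.0923] turn z -0.964
tanB ball [0.62045321 0.25717947 0.152     ]
```

>>> drive_tool:
  moves:
    - [[0,0,0],[0.04,0.022,0],0.085]
    - [[0,0,0],[0.038,0.022,0],0.085]
    - [[0,0,-0.165],[0,0,0],0.085]
    - [[0,0,-0.165],[0,0,0],0.085]
    - [[0,0,-0.165],[0,0,0],0.085]

```text
time: 16.25
eef_pos: [0.4784, 0.3476, 0.2923]
tcp_rot: [0.49, 0.872, -0.0, -0.0]
contact_force: [-0.1, 1.4, 0.5]
opening: 0.992
finger_force: 0.0
```

>>> drive_tool:
  moves:
    - [[0,0,-0.165],[0,0,0.02],0.085]
    - [[0,0,-0.165],[0,0,0.05],0.085]
    - [[0,0,-0.155],[0,0,0.05],0.085]
    - [[0,0,0],[0,0,0.05],0.085]
    - [[0,0,0],[0,0,0],0.085]

```text
time: 16.88
eef_pos: [0.4749, 0.3461, 0.1176]
tcp_rot: [0.269, 0.963, -0.004, -0.004]
contact_force: [0.3, -0.2, 0.2]
opening: 0.998
finger_force: 0.0
```

Run:
```python
from h import *
delta([.478,.351,.026],59)
c=cam('wrist','w3.png')
im=cv2.imread('pics/w3.png');cv2.imwrite('pics/w3b.png',im)
```

```text
t 16.88 eef [0.4749 0.3461 0.1176] yaw 58.8 tilt [-0.01  -0.005 -1.   ] q [ 0.457  0.216  1.875 -0.     1.062 -0.568]
 shift [-0.0006  0.0067  0.0915] turn z -0.004
```

View pics/w3b.png

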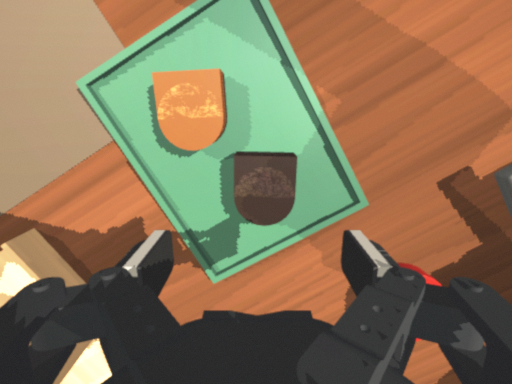

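The heels line up with the jaws: dark at (266,188), brown at (190,108).

Run:
```python
from h import *
c=cam('wrist')
print(w(c,266,188,.034),w(c,190,110,.034))
p=w(c,266,188,.034);delta([p[0],p[1],.026],59)
```

```text
[0.47922888 0.35497117 0.034     ] [0.39232677 0.33598207 0.034     ]
t 16.98 eef [0.4786 0.3485 0.1238] yaw 58.8 tilt [ 0.001  0.    -1.   ] q [ 0.458  0.211  1.868 -0.     1.061 -0.568]
 shift [0.0029 0.0058 0.0978] turn z -0.003
```

>>> drive_tool:
  moves:
    - [[0,0,0],[0.003,0.005,0.04],0.085]
    - [[0,0,0],[0,0,0.04],0.085]
    - [[0,0,0],[0,0,0.016],0.085]
    - [[0,0,0],[0,0,0],0.085]
    - [[0,0,0],[0,0,0],0.06]

```text
time: 17.6
eef_pos: [0.4793, 0.3558, 0.0292]
tcp_rot: [0.268, 0.963, 0.002, 0.002]
contact_force: [-0.5, -0.5, 0.4]
opening: 0.808
finger_force: 0.0
```

>>> drive_tool:
  moves:
    - [[0,0,0],[0,0,0],0.03]
    - [[0,0,0],[0,0,0],0.03]
    - [[0,0,0],[0,0,0],0.03]
    - [[0,0,0],[0,0,0],0.03]

```text
time: 18.1
eef_pos: [0.4789, 0.3552, 0.0298]
tcp_rot: [0.268, 0.963, 0.0, 0.001]
contact_force: [-2.5, -3.2, 10.1]
opening: 0.355
finger_force: 4.9
```

>>> drive_tool:
  moves:
    - [[0,0,0],[0,0,-0.03],0.03]
    - [[0,0,0],[0,0,-0.05],0.03]
    - [[0,0,0],[0,0,-0.06],0.03]
    - [[0,0,0],[0,0,-0.06],0.03]
    - [[0,0,0],[0,0,-0.06],0.03]

```text
time: 18.73
eef_pos: [0.4771, 0.3548, 0.2893]
tcp_rot: [0.268, 0.963, 0.0, 0.001]
contact_force: [1.1, 0.2, 0.8]
opening: 0.355
finger_force: 0.0
```

Run:
```python
from h import *
delta([.46,-.33,.285],-30)
```

```text
t 18.73 eef [0.4771 0.3548 0.2893] yaw 58.9 tilt [ 0.001  0.001 -1.   ] q [ 0.469  0.068  1.714 -0.     1.359 -0.559]
 shift [-0.3391 -0.5952  0.0039] turn z 1.552
```

The jaws closed to 30 mm, so they missed the heel. I'll look.

>>> drive_tool:
  moves:
    - [[0,0,0],[-0.06,0,0],0.085]
    - [[0,0,0],[-0.03,0,0],0.085]
    - [[0,0,0],[0,0,0],0.085]
    - [[0,0,0],[0,0,0],0.085]

```text
time: 19.23
eef_pos: [0.5538, 0.3087, 0.2866]
tcp_rot: [0.268, 0.963, 0.0, -0.0]
contact_force: [-0.7, 0.1, -0.9]
opening: 0.996
finger_force: 0.0
```

Run:
```python
from h import *
import pickle
c=cam('wrist','w4.png');pickle.dump(c,open('w4.pkl','wb'))
s=cam('side')
print(ctrl.get_state()['eef_pos'])
a=c['image'][0:300,60:460];b=cv2.resize(s['image'][150:250,80:213],(400,300))
cv2.imwrite('pics/w4b.png',cv2.cvtColor(np.hstack([a,b]),cv2.COLOR_RGB2BGR))
```

```text
[0.55348588 0.30911187 0.28658973]
```

View pics/w4b.png

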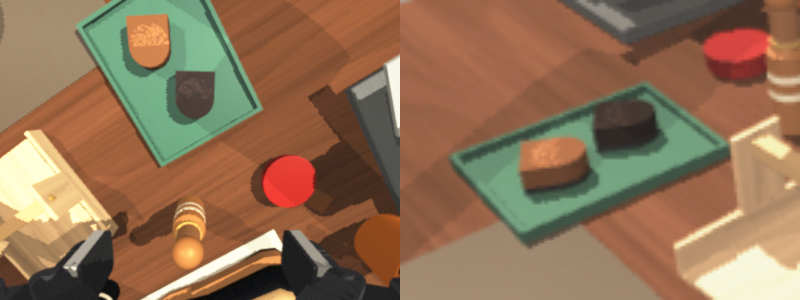

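Run:
```python
from h import *
import pickle
c=pickle.load(open('w4.pkl','rb'));im=c['image'].astype(int)
d=((im.sum(2)<200)&(im[:,:,1]<im[:,:,0]+15)).astype(np.uint8);m=np.zeros_like(d);m[60:125,225:285]=d[60:125,225:285]
ct=max(cv2.findContours(m,0,1)[0],key=cv2.contourArea);print(cv2.boundingRect(ct),cv2.contourArea(ct))
P=np.array([w(c,*p[0],.034)[:2] for p in ct]).astype(np.float32)*1000;print(cv2.minAreaRect(P))
p=w(c,255,93,.034);print(p);delta([p[0],p[1],.05],59)
```

```text
(237, 93, 32, 26) 393.5
((486.8462829589844, 338.3305969238281), (44.28062438964844, 26.5304012298584), 19.985530853271484)
[0.47584511 0.35268709 0.034     ]
t 19.32 eef [0.5535 0.3091 0.2866] yaw 59.0 tilt [-0.  0. -1.] q [ 0.349  0.159  1.62   0.     1.364 -0.68 ]
 shift [ 0.0889 -0.0027  0.2366] turn z -0.001
```

>>> drive_tool:
  moves:
    - [[0,0,0],[0.045,-0.001,0],0.07]
    - [[0,0,0],[0.044,-0.001,0],0.07]
    - [[0,0,0],[0,0,0.06],0.07]
    - [[0,0,0],[0,0,0.06],0.07]
    - [[0,0,0],[0,0,0.06],0.07]

```text
time: 19.95
eef_pos: [0.4761, 0.3536, 0.1056]
tcp_rot: [0.267, 0.964, 0.001, 0.001]
contact_force: [0.5, 1.2, 0.0]
opening: 0.823
finger_force: 0.0
```

>>> drive_tool:
  moves:
    - [[0,0,0],[0,0,0.04],0.07]
    - [[0,0,0],[0,0,0.025],0.07]
    - [[0,0,0],[0,0,0.005],0.07]
    - [[0,0,0],[0,0,0],0.07]
    - [[0,0,0],[0,0,0],0.07]

```text
time: 20.58
eef_pos: [0.4782, 0.3535, 0.0385]
tcp_rot: [0.268, 0.963, 0.001, 0.001]
contact_force: [-0.2, 0.2, 0.7]
opening: 0.82
finger_force: 0.0
```

Run:
```python
from h import *
delta([.476,.353,.018],59);print(ctrl.get_state()['contact_force'])
a=cam('side');b=cam('wrist')
cv2.imwrite('pics/w5.png',cv2.cvtColor(np.hstack([cv2.resize(a['image'][130:250,80:240],(400,300)),b['image'][84:384,60:460]]),cv2.COLOR_RGB2BGR))
```

```text
t 20.57 eef [0.4782 0.3535 0.0385] yaw 58.9 tilt [ 0.003  0.002 -1.   ] q [ 0.466  0.335  1.896  0.     0.908 -0.562]
 shift [ 0.0017 -0.0017  0.0205] turn z -0.001
[-0.24481456  0.18329429  0.65547017]
```

View pics/w5.png

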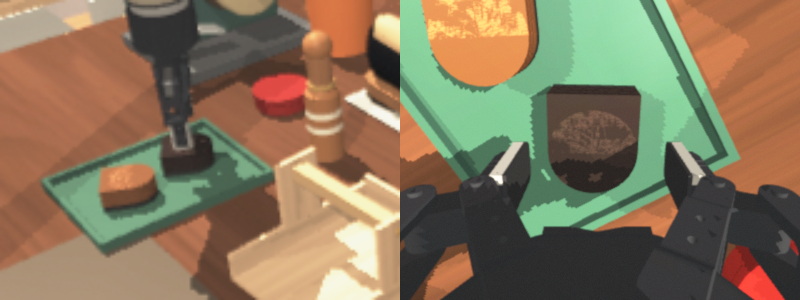

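The wrist view shows the jaws near the heel's round end: heel rows 85–192 in the crop, pads at about 145–180. I'll work out the shift.

Run:
```python
from h import *
c=cam('wrist')
a=w(c,60+548,84+96,.034) if 0 else w(c,60+594-400,84+96,.034);b=w(c,60+594-400,84+192,.034);m=(a+b)/2;print(a,b,np.linalg.norm(a-b))
l=w(c,60+147,84+140,.034);r=w(c,60+240,84+140,.034);print('w',np.linalg.norm(l-r),(l+r)/2)
delta([m[0],m[1],.018],59)
delta([*((l+r)/2)[:2],.018],59)
print(px(c,[*ctrl.get_state()['eef_pos']]))
```

```text
[0.45268112 0.36689505 0.034     ] [0.50367016 0.33596927 0.034     ] 0.059634603699091376
w 0.053278738112124704 [0.47470096 0.35321435 0.034     ]
t 20.73 eef [0.478  0.3531 0.0379] yaw 58.9 tilt [ 0.002  0.001 -1.   ] q [ 0.466  0.335  1.897  0.     0.908 -0.562]
 shift [-0.001  -0.0014  0.0199] turn z -0.002
t 20.73 eef [0.478  0.3531 0.0379] yaw 58.9 tilt [ 0.002  0.001 -1.   ] q [ 0.466  0.335  1.897  0.     0.908 -0.562]
 shift [ 0.0029 -0.0017  0.0199] turn z -0.002
(np.float64(256.3586817576757), np.float64(231.390961779004))
```

>>> drive_tool:
  moves:
    - [[0,0,0],[0.002,-0.001,0.01],0.07]
    - [[0,0,0],[0,0,0.01],0.07]
    - [[0,0,0],[0,0,0],0.07]
    - [[0,0,0],[0,0,0],0.07]

```text
time: 21.22
eef_pos: [0.4749, 0.3528, 0.0162]
tcp_rot: [0.268, 0.963, -0.0, -0.0]
contact_force: [0.1, -0.9, -0.1]
opening: 0.818
finger_force: 0.0
```

>>> drive_tool:
  moves:
    - [[0,0,0],[0,0,0],0.055]
    - [[0,0,0],[0,0,0],0.04]
    - [[0,0,0],[0,0,0],0.04]
    - [[0,0,0],[0,0,0],0.04]
  grip_force: 40

```text
time: 21.72
eef_pos: [0.4755, 0.3531, 0.0171]
tcp_rot: [0.268, 0.963, 0.0, 0.001]
contact_force: [1.3, -0.6, 2.8]
opening: 0.594
finger_force: 42.7
```

>>> drive_tool:
  moves:
    - [[0,0,0],[0,0,-0.03],0.04]
    - [[0,0,0],[0,0,-0.05],0.04]
    - [[0,0,0],[0,0,-0.06],0.04]
    - [[0,0,0],[0,0,-0.06],0.04]
    - [[0,0,0],[0,0,-0.05],0.04]

```text
time: 22.35
eef_pos: [0.4747, 0.3528, 0.2687]
tcp_rot: [0.268, 0.963, 0.0, 0.0]
contact_force: [0.1, 0.4, -0.7]
opening: 0.596
finger_force: 42.5
```

>>> drive_tool:
  moves:
    - [[0,0,0],[-0.014,-0.025,0],0.04]
    - [[0,0,0],[-0.028,-0.051,0],0.04]
    - [[0,0,0],[-0.028,-0.051,0],0.04]
    - [[0,0,0],[-0.028,-0.051,0],0.04]
    - [[0,0,0],[-0.028,-0.051,0],0.04]

```text
time: 22.98
eef_pos: [0.4637, 0.0901, 0.2659]
tcp_rot: [0.268, 0.963, -0.0, -0.0]
contact_force: [0.9, -0.5, -0.7]
opening: 0.589
finger_force: 42.5
```

>>> drive_tool:
  moves:
    - [[0,0,0],[-0.028,-0.051,0],0.04]
    - [[0,0,0],[-0.028,-0.051,0],0.04]
    - [[0,0,0],[-0.028,-0.051,0],0.04]
    - [[0,0,0],[-0.028,-0.051,0],0.04]
    - [[0,0,0],[-0.028,-0.051,0],0.04]

```text
time: 23.6
eef_pos: [0.4519, -0.2005, 0.266]
tcp_rot: [0.268, 0.963, 0.0, -0.0]
contact_force: [0.9, 0.2, -0.6]
opening: 0.592
finger_force: 42.5
```

>>> drive_tool:
  moves:
    - [[0,0,0],[-0.028,-0.051,0],0.04]
    - [[0,0,0],[-0.028,-0.051,0],0.04]
    - [[0,0,0],[-0.014,-0.025,0],0.04]
    - [[0,0,0],[0,0,0],0.04]

```text
time: 24.1
eef_pos: [0.4465, -0.3448, 0.2656]
tcp_rot: [0.269, 0.963, 0.001, -0.001]
contact_force: [0.0, 0.8, -0.7]
opening: 0.594
finger_force: 42.5
```

Run:
```python
from h import *
delta([.45,-.34,.13],59);print(ctrl.get_state()['opening'])
```

```text
t 24.1 eef [ 0.4465 -0.3448  0.2656] yaw 58.8 tilt [-0.001  0.002 -1.   ] q [-0.838  0.015  1.811  0.     1.318 -1.863]
 shift [-0.0007  0.0058  0.1356] turn z -0.004
0.5939150834073789
```

>>> drive_tool:
  moves:
    - [[0,0,0],[0,0,0.06],0.04]
    - [[0,0,0],[0,0,0.06],0.04]
    - [[0,0,0],[0,0,0.02],0.04]
    - [[0,0,0],[0,0,0],0.085]
    - [[0,0,0],[0,0,0],0.085]

```text
time: 24.72
eef_pos: [0.4488, -0.345, 0.1298]
tcp_rot: [0.268, 0.963, -0.001, 0.002]
contact_force: [-0.6, -0.2, 1.3]
opening: 0.981
finger_force: 0.0
```

>>> drive_tool:
  moves:
    - [[0,0,0],[0,0,0],0.085]
    - [[0,0,0],[0,0,-0.05],0.085]
    - [[0,0,0],[0,0,-0.06],0.085]
    - [[0,0,0],[0,0,-0.04],0.085]
    - [[0,0,0],[0.029,0.045,0],0.085]

```text
time: 25.35
eef_pos: [0.4474, -0.2938, 0.2839]
tcp_rot: [0.27, 0.963, -0.003, 0.006]
contact_force: [0.3, 1.2, -0.6]
opening: 0.998
finger_force: 0.0
```

>>> drive_tool:
  moves:
    - [[0,0,0],[0.029,0.045,0],0.085]
    - [[0,0,0],[0.029,0.045,0],0.085]
    - [[0,0,0],[0.029,0.045,0],0.085]
    - [[0,0,0],[0.029,0.045,0],0.085]
    - [[0,0,0],[0.029,0.045,0],0.085]

```text
time: 25.98
eef_pos: [0.4377, -0.0213, 0.2786]
tcp_rot: [0.268, 0.963, 0.0, 0.002]
contact_force: [0.5, -0.0, -1.0]
opening: 0.996
finger_force: 0.0
```

>>> drive_tool:
  moves:
    - [[0,0,0],[0.029,0.045,0],0.085]
    - [[0,0,0],[0.029,0.045,0],0.085]
    - [[0,0,0],[0.029,0.045,0],0.085]
    - [[0,0,0],[0.029,0.045,0],0.085]
    - [[0,0,0],[0.029,0.045,0],0.085]

```text
time: 26.6
eef_pos: [0.4298, 0.2467, 0.2787]
tcp_rot: [0.268, 0.963, 0.001, 0.002]
contact_force: [0.5, 0.4, 0.0]
opening: 0.995
finger_force: 0.0
```

>>> drive_tool:
  moves:
    - [[0,0,0],[0.028,0.045,0.04],0.07]
    - [[0,0,0],[0,0,0.05],0.07]
    - [[0,0,0],[0,0,0],0.07]
    - [[0,0,0],[0,0,0],0.07]

```text
time: 27.1
eef_pos: [0.4303, 0.2948, 0.1916]
tcp_rot: [0.268, 0.963, 0.001, 0.001]
contact_force: [0.0, 0.2, -0.0]
opening: 0.82
finger_force: 0.0
```

Run:
```python
from h import *
import pickle
b=cam('scene');c=cam('wrist');pickle.dump(c,open('w6.pkl','wb'))
delta([.392,.335,.1],60)
cv2.imwrite('pics/w6.png',cv2.cvtColor(np.hstack([c['image'][0:300,60:460],cv2.resize(b['image'][60:210,120:320],(400,300))]),cv2.COLOR_RGB2BGR))
```

```text
t 27.2 eef [0.4308 0.2948 0.1923] yaw 58.8 tilt [ 0.005  0.002 -1.   ] q [ 0.406 -0.024  1.986  0.     1.173 -0.621]
 shift [0.0543 0.0139 0.0922] turn z -0.02
```

View pics/w6.png

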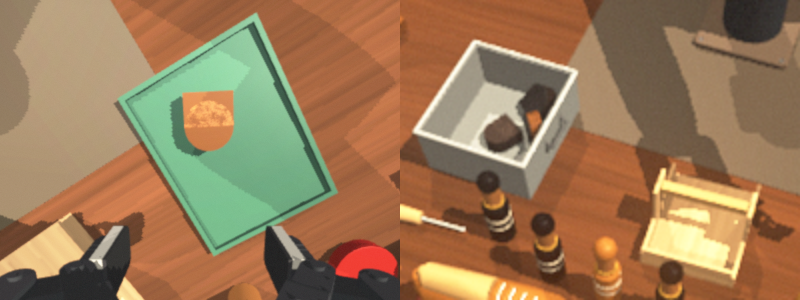

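Three heels lie in the bin. The brown heel is in the tray at crop x 183–235, y 93–152, square to the jaws.

Run:
```python
from h import *
import pickle
c=pickle.load(open('w6.pkl','rb'))
p=w(c,269,122,.034);print(p,np.linalg.norm(w(c,243,122,.034)-w(c,295,122,.034)))
delta([p[0],p[1],.016],59)
```

```text
[0.39140024 0.33433034 0.034     ] 0.05467568571170972
t 27.2 eef [0.4308 0.2948 0.1923] yaw 58.8 tilt [ 0.005  0.002 -1.   ] q [ 0.406 -0.024  1.986  0.     1.173 -0.621]
 shift [0.0548 0.0126 0.1762] turn z -0.003
```

>>> drive_tool:
  moves:
    - [[0,0,0],[0.055,0.012,0],0.07]
    - [[0,0,0],[0,0,0.05],0.07]
    - [[0,0,0],[0,0,0.05],0.07]
    - [[0,0,0],[0,0,0.05],0.07]
    - [[0,0,0],[0,0,0],0.07]

```text
time: 27.82
eef_pos: [0.3864, 0.3318, 0.0369]
tcp_rot: [0.269, 0.963, -0.002, -0.002]
contact_force: [-0.9, -0.4, 0.1]
opening: 0.821
finger_force: 0.0
```

>>> drive_tool:
  moves:
    - [[0,0,0],[0,0,0.015],0.07]
    - [[0,0,0],[0,0,0.01],0.07]
    - [[0,0,0],[0,0,0],0.07]
    - [[0,0,0],[0,0,0],0.07]
    - [[0,0,0],[0,0,0],0.055]

```text
time: 28.45
eef_pos: [0.3885, 0.3336, 0.0145]
tcp_rot: [0.268, 0.963, 0.0, 0.0]
contact_force: [0.4, 0.7, 0.4]
opening: 0.648
finger_force: 0.1
```

>>> drive_tool:
  moves:
    - [[0,0,0],[0,0,0],0.04]
    - [[0,0,0],[0,0,0],0.04]
    - [[0,0,0],[0,0,0],0.04]
    - [[0,0,0],[0,0,0],0.04]

```text
time: 28.95
eef_pos: [0.3888, 0.3338, 0.0148]
tcp_rot: [0.268, 0.963, 0.001, 0.001]
contact_force: [-0.3, 0.6, 6.0]
opening: 0.599
finger_force: 42.4
```

>>> drive_tool:
  moves:
    - [[0,0,0],[0,0,-0.03],0.04]
    - [[0,0,0],[0,0,-0.06],0.04]
    - [[0,0,0],[0,0,-0.06],0.04]
    - [[0,0,0],[0,0,-0.06],0.04]
    - [[0,0,0],[-0.051,0.031,-0.04],0.04]

```text
time: 29.58
eef_pos: [0.4389, 0.3343, 0.2623]
tcp_rot: [0.267, 0.964, 0.002, 0.001]
contact_force: [-0.4, 0.2, -0.5]
opening: 0.597
finger_force: 42.0
```

>>> drive_tool:
  moves:
    - [[0,0,0],[-0.029,-0.049,0],0.04]
    - [[0,0,0],[-0.029,-0.049,0],0.04]
    - [[0,0,0],[-0.029,-0.049,0],0.04]
    - [[0,0,0],[-0.029,-0.049,0],0.04]
    - [[0,0,0],[-0.029,-0.049,0],0.04]

```text
time: 30.2
eef_pos: [0.4367, 0.0472, 0.2578]
tcp_rot: [0.268, 0.963, -0.0, -0.001]
contact_force: [2.5, -0.3, -0.7]
opening: 0.593
finger_force: 41.9
```

>>> drive_tool:
  moves:
    - [[0,0,0],[-0.029,-0.049,0],0.04]
    - [[0,0,0],[-0.029,-0.049,0],0.04]
    - [[0,0,0],[-0.029,-0.049,0],0.04]
    - [[0,0,0],[-0.029,-0.049,0],0.04]
    - [[0,0,0],[-0.029,-0.049,0],0.04]

```text
time: 30.82
eef_pos: [0.4344, -0.2374, 0.2578]
tcp_rot: [0.268, 0.963, 0.0, -0.001]
contact_force: [-0.1, -0.0, -0.5]
opening: 0.599
finger_force: 41.9
```

>>> drive_tool:
  moves:
    - [[0,0,0],[-0.029,-0.049,0],0.04]
    - [[0,0,0],[-0.029,-0.049,0],0.04]
    - [[0,0,0],[0,0,0],0.04]
    - [[0,0,0],[0,0,0],0.04]

```text
time: 31.32
eef_pos: [0.4337, -0.3491, 0.2575]
tcp_rot: [0.268, 0.963, 0.001, -0.001]
contact_force: [-0.2, -0.6, -0.9]
opening: 0.597
finger_force: 42.0
```

Run:
```python
from h import *
delta([.46,-.35,.13],59);print(ctrl.get_state()['opening'])
```

```text
t 31.32 eef [ 0.4337 -0.3491  0.2575] yaw 58.9 tilt [-0.001  0.002 -1.   ] q [-0.86   0.004  1.837  0.     1.303 -1.888]
 shift [-0.0233  0.0127  0.1274] turn z -0.002
0.5972384355810414
```

>>> drive_tool:
  moves:
    - [[0,0,0],[-0.023,0.013,0.04],0.04]
    - [[0,0,0],[0,0,0.06],0.04]
    - [[0,0,0],[0,0,0.028],0.04]
    - [[0,0,0],[0,0,0],0.04]
    - [[0,0,0],[0,0,0],0.085]

```text
time: 31.95
eef_pos: [0.4616, -0.3505, 0.1327]
tcp_rot: [0.268, 0.964, -0.001, 0.001]
contact_force: [0.2, -0.5, -0.2]
opening: 0.793
finger_force: 0.0
```

>>> drive_tool:
  moves:
    - [[0,0,0],[0,0,0],0.085]
    - [[0,0,0],[0,0,0],0.085]
    - [[0,0,0],[0,0,-0.06],0.085]
    - [[0,0,0],[0,0,-0.06],0.085]
    - [[0,0,0],[0,0,-0.06],0.085]

```text
time: 32.58
eef_pos: [0.4604, -0.3505, 0.3134]
tcp_rot: [0.268, 0.963, -0.0, 0.001]
contact_force: [0.2, -0.8, 0.2]
opening: 0.996
finger_force: 0.0
```

>>> drive_tool:
  moves:
    - [[0,0,0.172],[0,0,-0.02],0.085]
    - [[0,0,0.172],[0,0,0],0.085]
    - [[0,0,0.172],[0,0,0],0.085]
    - [[0,0,0.172],[0,0,0],0.085]
    - [[0,0,0.172],[0,0,0],0.085]

```text
time: 33.2
eef_pos: [0.4606, -0.3506, 0.3315]
tcp_rot: [0.648, 0.762, -0.0, 0.001]
contact_force: [-0.1, -0.4, -0.4]
opening: 0.99
finger_force: 0.0
```

>>> drive_tool:
  moves:
    - [[0,0,0.172],[0,0,0],0.085]
    - [[0,0,0],[0,0,0],0.085]

```text
time: 33.45
eef_pos: [0.4606, -0.3506, 0.3314]
tcp_rot: [0.708, 0.706, -0.0, 0.001]
contact_force: [-0.3, -0.4, 0.1]
opening: 1.0
finger_force: 0.0
```

Run:
```python
from h import *
delta([.66,-.13,.32],0)
```

```text
t 33.45 eef [ 0.4606 -0.3506  0.3314] yaw -0.1 tilt [ 0.001 -0.001 -1.   ] q [-0.826  0.012  1.696  0.     1.432 -0.824]
 shift [0.221  0.1989 0.0114] turn z -0.002
```

>>> drive_tool:
  moves:
    - [[0,0,0],[0.04,0.04,0],0.085]
    - [[0,0,0],[0.04,0.04,0],0.085]
    - [[0,0,0],[0.04,0.04,0],0.085]
    - [[0,0,0],[0.04,0.04,0],0.085]
    - [[0,0,0],[0.04,0.04,0],0.085]

```text
time: 34.08
eef_pos: [0.6626, -0.15, 0.3312]
tcp_rot: [0.707, 0.707, 0.0, 0.001]
contact_force: [-0.3, -0.5, 0.7]
opening: 0.994
finger_force: 0.0
```

>>> drive_tool:
  moves:
    - [[0,0,0],[0.04,0.013,0],0.06]
    - [[0,0,0],[0,0,0],0.06]
    - [[0,0,0],[0,0,0],0.06]
    - [[0,0,0],[0,0,0],0.06]

```text
time: 34.58
eef_pos: [0.6742, -0.1126, 0.3309]
tcp_rot: [0.709, 0.705, -0.0, 0.0]
contact_force: [-0.7, -0.6, -0.8]
opening: 0.702
finger_force: 0.0
```

```bash
cat >> h.py <<'E'
def ball(c,est,z=.152,pad=28):
    "ball centre by Hough circle near the expected pixel"
    u,v=px(c,[*est,z]);R=np.array(c['R']);d=(R@np.array([*est,z])+c['t'])[2];r=.018*c['fx']/d
    x0,y0=int(u)-pad,int(v)-pad
    g=cv2.resize(c['image'][max(y0,0):y0+2*pad,x0:x0+2*pad],None,fx=4,fy=4,interpolation=cv2.INTER_CUBIC)
    cr=cv2.cvtColor(g,cv2.COLOR_RGB2LAB)
    out=[]
    for ch in range(3):
        h=cv2.HoughCircles(cv2.GaussianBlur(cr[:,:,ch],(5,5),0),cv2.HOUGH_GRADIENT,1,20,param1=60,param2=12,minRadius=int(4*r*.85),maxRadius=int(4*r*1.15))
        if h is not None:
            for a in h[0][:2]: out.append((ch,np.round(w(c,x0+a[0]/4-.4,max(y0,0)+a[1]/4-.4,z)[:2],4),round(float(a[2]/4),1)))
    return (round(u,1),round(v,1),round(r,1)),out
E
python3 - <<'E'
from h import *
c=cam('wrist','w7.png');print(ball(c,[.673,-.047]))
s=cam('scene');print(ball(s,[.673,-.047],pad=14));print(ball(s,[.6225,.2595],pad=14))
delta([.673,-.047,.3],0)
E
```

```text
((np.float64(255.0), np.float64(111.4), np.float64(16.2)), [(0, array([ 0.6716, -0.0487]), 16.2)])
((np.float64(222.4), np.float64(185.0), np.float64(6.1)), [(0, array([ 0.6689, -0.0485]), 5.4)])
((np.float64(328.5), np.float64(203.0), np.float64(6.3)), [(0, array([0.6161, 0.2579]), 5.4), (0, array([0.6519, 0.2594]), 5.3), (1, array([0.6198, 0.2573]), 6.4), (2, array([0.6198, 0.2573]), 6.2)])
t 34.67 eef [ 0.6742 -0.1126  0.3309] yaw -0.3 tilt [ 0. -0. -1.] q [-0.314  0.25   1.435 -0.     1.457 -0.308]
 shift [ 0.0656 -0.0015  0.0309] turn z -0.005
```

>>> drive_tool:
  moves:
    - [[0,0,0],[0.035,-0.001,0],0.06]
    - [[0,0,0],[0.03,-0.001,0],0.06]
    - [[0,0,0],[0,0,0.04],0.06]
    - [[0,0,0],[0,0,0.04],0.06]
    - [[0,0,0],[0,0,0],0.06]

```text
time: 35.3
eef_pos: [0.6704, -0.0466, 0.246]
tcp_rot: [0.709, 0.705, -0.002, -0.004]
contact_force: [0.0, 1.0, -0.1]
opening: 0.701
finger_force: 0.0
```

>>> drive_tool:
  moves:
    - [[0,0,0],[0,0,0],0.06]
    - [[0,0,0],[0,0,0],0.06]

```text
time: 35.55
eef_pos: [0.674, -0.047, 0.2539]
tcp_rot: [0.709, 0.706, 0.001, 0.002]
contact_force: [-0.6, -0.1, -0.3]
opening: 0.706
finger_force: 0.0
```

Run:
```python
from h import *
delta([.672,-.048,.118],0)
```

```text
t 35.55 eef [ 0.674  -0.047   0.2539] yaw -0.3 tilt [ 0.005 -0.001 -1.   ] q [-0.219  0.267  1.552 -0.     1.318 -0.215]
 shift [-0.0009 -0.0027  0.1359] turn z -0.004
```

>>> drive_tool:
  moves:
    - [[0,0,0],[-0.001,-0.001,0.03],0.06]
    - [[0,0,0],[0,0,0.03],0.06]
    - [[0,0,0],[0,0,0.03],0.06]
    - [[0,0,0],[0,0,0.02],0.06]
    - [[0,0,0],[0,0,0.01],0.06]

```text
time: 36.17
eef_pos: [0.672, -0.0474, 0.1304]
tcp_rot: [0.709, 0.706, 0.0, 0.0]
contact_force: [-0.1, -0.1, 0.9]
opening: 0.702
finger_force: 0.0
```

>>> drive_tool:
  moves:
    - [[0,0,0],[0,0,0.01],0.06]
    - [[0,0,0],[0,0,0.004],0.06]
    - [[0,0,0],[0,0,0],0.06]
    - [[0,0,0],[0,0,0],0.06]

```text
time: 36.67
eef_pos: [0.6723, -0.0474, 0.1175]
tcp_rot: [0.709, 0.706, 0.0, 0.001]
contact_force: [0.4, -0.6, -0.3]
opening: 0.702
finger_force: 0.0
```

Run:
```python
from h import *
delta([.672,-.048,.118],0);print(ctrl.get_state()['contact_force'])
```

```text
t 36.67 eef [ 0.6723 -0.0474  0.1175] yaw -0.2 tilt [ 0.001 -0.    -1.   ] q [-0.221  0.385  1.661 -0.     1.094 -0.217]
 shift [-0.0006 -0.0003 -0.0005] turn z -0.004
[ 0.35552946 -0.58301714 -0.31327973]
```

>>> drive_tool:
  moves:
    - [[0,0,0],[0,0,0],0.045]
    - [[0,0,0],[0,0,0],0.038]
    - [[0,0,0],[0,0,0],0.034]
    - [[0,0,0],[0,0,0],0.03]
    - [[0,0,0],[0,0,0],0.026]
  grip_force: 50

```text
time: 37.3
eef_pos: [0.672, -0.0474, 0.1172]
tcp_rot: [0.709, 0.706, 0.0, 0.0]
contact_force: [-1.5, 0.1, 2.8]
opening: 0.396
finger_force: 49.4
```

>>> drive_tool:
  moves:
    - [[0,0,0],[0,0,0],0.01]
    - [[0,0,0],[0,0,0],0.01]
    - [[0,0,0],[0,0,0],0.01]

```text
time: 37.67
eef_pos: [0.672, -0.0474, 0.1172]
tcp_rot: [0.709, 0.706, 0.0, 0.0]
contact_force: [-1.2, 0.1, 4.2]
opening: 0.397
finger_force: 49.5
```

>>> drive_tool:
  moves:
    - [[0,0,0],[0,0,-0.01],0.01]
    - [[0,0,0],[0,0,-0.02],0.01]
    - [[0,0,0],[0,0,-0.03],0.01]
    - [[0,0,0],[0,0,-0.035],0.01]
    - [[0,0,0],[0,0,-0.035],0.01]

```text
time: 38.3
eef_pos: [0.6717, -0.0472, 0.2484]
tcp_rot: [0.709, 0.706, 0.0, 0.0]
contact_force: [0.6, 0.3, -2.9]
opening: 0.392
finger_force: 49.9
```

>>> drive_tool:
  moves:
    - [[0,0,0],[0,0,-0.03],0.01]
    - [[0,0,0],[0,0,-0.02],0.01]
    - [[0,0,0],[0,0,-0.01],0.01]
    - [[0,0,0],[0,0,0],0.01]

```text
time: 38.8
eef_pos: [0.6719, -0.0473, 0.3069]
tcp_rot: [0.709, 0.706, 0.0, 0.0]
contact_force: [0.9, -0.2, -3.6]
opening: 0.4
finger_force: 49.9
```

Run:
```python
from h import *
delta([.39,.345,.3],0);c=cam('side','s8.png');cam('scene','sc8.png')
p=ctrl.get_state()['eef_pos'];
for z in (-.118,.03):print(px(c,p+[0,0,z]))
```

```text
t 38.8 eef [ 0.6719 -0.0473  0.3069] yaw -0.2 tilt [ 0. -0. -1.] q [-0.221  0.237  1.493 -0.     1.411 -0.217]
 shift [ 0.3912 -0.2834  0.0067] turn z -0.004
(np.float64(295.76307762986386), np.float64(166.23328470396876))
(np.float64(298.76551582802483), np.float64(108.52756001727768))
```

Run:
```python
from h import *
a=cv2.imread('pics/side0.png').astype(int);b=cv2.imread('pics/s8.png').astype(int)
m=np.abs(a-b).sum(2)>60
for v in range(118,180,4):
    x=np.where(m[v,270:325])[0]+270;print(v,(x.min(),x.max(),len(x)) if len(x) else None,b[v,297][::-1])
```

```text
118 (np.int64(287), np.int64(296), 10) [129  94  71]
122 (np.int64(292), np.int64(295), 4) [136  96  68]
126 (np.int64(291), np.int64(293), 3) [142  97  68]
130 (np.int64(290), np.int64(304), 15) [186 140  85]
134 (np.int64(289), np.int64(305), 17) [187 122  82]
138 (np.int64(289), np.int64(301), 10) [159 104  68]
142 (np.int64(288), np.int64(306), 10) [158 104  68]
146 (np.int64(289), np.int64(305), 17) [225 208 174]
150 (np.int64(288), np.int64(289), 2) [157 103  67]
154 (np.int64(290), np.int64(304), 15) [225 209 174]
158 (np.int64(302), np.int64(305), 4) [156 102  67]
162 (np.int64(304), np.int64(305), 2) [157 102  67]
166 (np.int64(304), np.int64(321), 5) [156 102  67]
170 (np.int64(317), np.int64(317), 1) [155 101  68]
174 (np.int64(291), np.int64(299), 9) [145  93  68]
178 (np.int64(288), np.int64(300), 13) [157 101  71]
```

>>> drive_tool:
  moves:
    - [[0,0,0],[0.01,-0.007,0],0.01]
    - [[0,0,0],[0.02,-0.014,0],0.01]
    - [[0,0,0],[0.032,-0.023,0],0.01]
    - [[0,0,0],[0.04,-0.029,0],0.01]
    - [[0,0,0],[0.04,-0.029,0],0.01]

```text
time: 39.52
eef_pos: [0.5686, 0.0967, 0.3056]
tcp_rot: [0.709, 0.706, -0.0, -0.001]
contact_force: [0.2, 0.6, -2.1]
opening: 0.398
finger_force: 50.1
```

>>> drive_tool:
  moves:
    - [[0,0,0],[0.04,-0.029,0],0.01]
    - [[0,0,0],[0.04,-0.029,0],0.01]
    - [[0,0,0],[0.04,-0.029,0],0.01]
    - [[0,0,0],[0.04,-0.029,0],0.01]
    - [[0,0,0],[0.035,-0.025,0],0.01]

```text
time: 40.15
eef_pos: [0.4279, 0.2921, 0.306]
tcp_rot: [0.708, 0.706, -0.0, -0.0]
contact_force: [0.7, 0.1, -2.1]
opening: 0.4
finger_force: 50.1
```

>>> drive_tool:
  moves:
    - [[0,0,0],[0.027,-0.02,0],0.01]
    - [[0,0,0],[0.018,-0.013,0],0.01]
    - [[0,0,0],[0.009,-0.006,0],0.01]
    - [[0,0,0],[0,0,0],0.01]
    - [[0,0,0],[0,0,0],0.01]

```text
time: 40.78
eef_pos: [0.3917, 0.3442, 0.3065]
tcp_rot: [0.709, 0.705, -0.0, 0.0]
contact_force: [0.3, 0.7, -1.5]
opening: 0.398
finger_force: 50.1
```

>>> drive_tool:
  moves:
    - [[0,0,0],[0,0,0.02],0.01]
    - [[0,0,0],[0,0,0.035],0.01]
    - [[0,0,0],[0,0,0.035],0.01]
    - [[0,0,0],[0,0,0.035],0.01]
    - [[0,0,0],[0,0,0.02],0.01]

```text
time: 41.4
eef_pos: [0.39, 0.3431, 0.1576]
tcp_rot: [0.709, 0.705, -0.003, -0.001]
contact_force: [-0.2, -0.1, -2.6]
opening: 0.397
finger_force: 50.1
```

>>> drive_tool:
  moves:
    - [[0,0,0],[0,0,0.01],0.01]
    - [[0,0,0],[0,0,0.005],0.01]
    - [[0,0,0],[0,0,0],0.01]
    - [[0,0,0],[0,0,0],0.01]

```text
time: 41.9
eef_pos: [0.392, 0.3451, 0.1477]
tcp_rot: [0.709, 0.706, 0.001, 0.0]
contact_force: [-0.0, -0.6, -3.6]
opening: 0.396
finger_force: 50.1
```

Run:
```python
from h import *
delta([.39,.345,.124],0);print(ctrl.get_state()['contact_force'])
```

```text
t 41.9 eef [0.392  0.3451 0.1477] yaw -0.2 tilt [ 0.002  0.001 -1.   ] q [ 0.528  0.03   2.02  -0.     1.09   0.532]
 shift [-0.0002 -0.002   0.0237] turn z -0.004
[-0.04748114 -0.57424548 -3.59033633]
```

>>> drive_tool:
  moves:
    - [[0,0,0],[0,0,0.01],0.01]
    - [[0,0,0],[0,0,0.008],0.01]
    - [[0,0,0],[0,0,0.003],0.01]
    - [[0,0,0],[0,0,0],0.01]
    - [[0,0,0],[0,0,0],0.01]

```text
time: 42.52
eef_pos: [0.3915, 0.3449, 0.1259]
tcp_rot: [0.709, 0.706, 0.0, 0.0]
contact_force: [-0.4, -0.3, -3.0]
opening: 0.395
finger_force: 50.1
```

>>> drive_tool:
  moves:
    - [[0,0,0],[0,0,0.0015],0.01]
    - [[0,0,0],[0,0,0],0.01]
    - [[0,0,0],[0,0,0],0.01]

```text
time: 42.9
eef_pos: [0.3914, 0.3448, 0.1242]
tcp_rot: [0.709, 0.706, 0.0, 0.0]
contact_force: [0.7, -0.1, -2.2]
opening: 0.398
finger_force: 50.1
```

>>> drive_tool:
  moves:
    - [[0,0,0],[0,0,0.001],0.01]
    - [[0,0,0],[0,0,0],0.01]
    - [[0,0,0],[0,0,0],0.01]

```text
time: 43.28
eef_pos: [0.3914, 0.3448, 0.1232]
tcp_rot: [0.709, 0.706, 0.0, 0.0]
contact_force: [-0.8, -0.3, -2.7]
opening: 0.395
finger_force: 50.2
```

>>> drive_tool:
  moves:
    - [[0,0,0],[0,0,0.001],0.01]
    - [[0,0,0],[0,0,0],0.01]
    - [[0,0,0],[0,0,0],0.01]

```text
time: 43.65
eef_pos: [0.3918, 0.3452, 0.1231]
tcp_rot: [0.709, 0.706, 0.001, 0.0]
contact_force: [-1.5, -0.7, 4.9]
opening: 0.397
finger_force: 50.5
```

>>> drive_tool:
  moves:
    - [[0,0,0],[0,0,0.0005],0.01]
    - [[0,0,0],[0,0,0],0.01]
    - [[0,0,0],[0,0,0],0.01]

```text
time: 44.02
eef_pos: [0.3919, 0.3453, 0.1231]
tcp_rot: [0.709, 0.706, 0.001, 0.0]
contact_force: [-2.3, -0.0, 7.5]
opening: 0.399
finger_force: 50.6
```

>>> drive_tool:
  moves:
    - [[0,0,0],[0,0,-0.0005],0.033]
    - [[0,0,0],[0,0,0],0.037]
    - [[0,0,0],[0,0,0],0.045]
    - [[0,0,0],[0,0,0],0.06]
    - [[0,0,0],[0,0,0],0.06]
  grip_force: 25

```text
time: 44.65
eef_pos: [0.3913, 0.3447, 0.1219]
tcp_rot: [0.709, 0.706, -0.0, 0.0]
contact_force: [-0.3, 0.8, 0.0]
opening: 0.703
finger_force: 0.0
```

>>> drive_tool:
  moves:
    - [[0,0,0],[0,0,0],0.06]
    - [[0,0,0],[0,0,-0.01],0.06]
    - [[0,0,0],[0,0,-0.03],0.06]
    - [[0,0,0],[0,0,-0.05],0.06]
    - [[0,0,0],[0,0,-0.05],0.06]

```text
time: 45.28
eef_pos: [0.3912, 0.3447, 0.2642]
tcp_rot: [0.709, 0.706, 0.0, 0.0]
contact_force: [0.8, 0.2, 0.2]
opening: 0.706
finger_force: 0.0
```

>>> drive_tool:
  moves:
    - [[0,0,0],[0,0,-0.05],0.06]
    - [[0,0,0],[-0.04,0.015,-0.02],0.06]
    - [[0,0,0],[-0.04,0.025,0],0.06]
    - [[0,0,0],[0,0,0],0.06]
    - [[0,0,0],[0,0,0],0.06]

```text
time: 45.9
eef_pos: [0.4309, 0.2647, 0.3324]
tcp_rot: [0.709, 0.705, 0.0, -0.0]
contact_force: [0.5, 1.1, 0.0]
opening: 0.701
finger_force: 0.0
```

Run:
```python
from h import *
c=cam('wrist','w9.png');print(ball(c,[.391,.345],z=.158,pad=34))
s=cam('scene');print(ball(s,[.391,.345],z=.158,pad=14))
delta([.53,.2,.31],0)
```

```text
((np.float64(219.2), np.float64(97.7), np.float64(16.6)), [(0, array([0.3909, 0.3416]), 16.4), (1, array([0.3901, 0.3437]), 16.1), (1, array([0.3984, 0.3385]), 18.6)])
((np.float64(373.6), np.float64(148.0), np.float64(5.8)), [(0, array([0.4225, 0.3319]), 5.8), (0, array([0.3866, 0.3453]), 5.2), (2, array([0.3883, 0.3464]), 5.1)])
t 46.0 eef [0.4305 0.2653 0.3321] yaw -0.2 tilt [-0.  0. -1.] q [ 0.351 -0.158  1.855  0.     1.445  0.354]
 shift [-0.065   0.0997  0.0221] turn z -0.003
```

>>> drive_tool:
  moves:
    - [[0,0,0],[-0.018,0.047,0],0.06]
    - [[0,0,0],[-0.018,0.047,0],0.06]
    - [[0,0,0],[-0.018,0.047,0],0.06]
    - [[0,0,0],[-0.018,0.047,0],0.06]
    - [[0,0,0],[0,0,0],0.06]

```text
time: 46.62
eef_pos: [0.6204, 0.1913, 0.33]
tcp_rot: [0.709, 0.705, -0.001, -0.001]
contact_force: [-1.0, 0.2, -0.4]
opening: 0.7
finger_force: 0.0
```

>>> drive_tool:
  moves:
    - [[0,0,0],[0,0,0],0.06]
    - [[0,0,0],[0,0,0],0.06]

```text
time: 46.88
eef_pos: [0.6177, 0.1931, 0.3326]
tcp_rot: [0.708, 0.706, 0.0, 0.0]
contact_force: [-0.7, -0.1, 0.6]
opening: 0.703
finger_force: 0.0
```

Run:
```python
from h import *
c=cam('wrist','w10.png');u,o=ball(c,[.621,.258]);print(u,o)
delta([*o[0][1],.118],0)
```

```text
(np.float64(259.1), np.float64(112.2), np.float64(16.1)) [(0, array([0.6186, 0.2577]), 16.0)]
t 46.92 eef [0.6177 0.193  0.3329] yaw -0.1 tilt [ 0.001  0.    -1.   ] q [0.146 0.167 1.528 0.    1.446 0.148]
 shift [0.0646 0.0006 0.2149] turn z -0.002
```

>>> drive_tool:
  moves:
    - [[0,0,0],[0.035,0,0],0.06]
    - [[0,0,0],[0.03,0.001,0],0.06]
    - [[0,0,0],[0,0,0.04],0.06]
    - [[0,0,0],[0,0,0.03],0.06]
    - [[0,0,0],[0,0,0.01],0.06]

```text
time: 47.55
eef_pos: [0.6182, 0.2573, 0.2499]
tcp_rot: [0.708, 0.706, -0.002, -0.001]
contact_force: [0.2, 0.6, 0.3]
opening: 0.701
finger_force: 0.0
```

>>> drive_tool:
  moves:
    - [[0,0,0],[0,0,0],0.06]
    - [[0,0,0],[0,0,0],0.06]
    - [[0,0,0],[0,0,0],0.06]

```text
time: 47.92
eef_pos: [0.6207, 0.257, 0.2542]
tcp_rot: [0.709, 0.706, 0.001, 0.001]
contact_force: [-0.3, -0.3, 0.4]
opening: 0.703
finger_force: 0.0
```

Run:
```python
from h import *
delta([.619,.2577,.118],0)
```

```text
t 47.92 eef [0.6207 0.257  0.2542] yaw -0.2 tilt [ 0.003  0.001 -1.   ] q [0.242 0.26  1.56  0.    1.318 0.246]
 shift [ 0.0006 -0.0022  0.1362] turn z -0.004
```

>>> drive_tool:
  moves:
    - [[0,0,0],[0.0005,-0.001,0.03],0.06]
    - [[0,0,0],[0,0,0.03],0.06]
    - [[0,0,0],[0,0,0.03],0.06]
    - [[0,0,0],[0,0,0.02],0.06]
    - [[0,0,0],[0,0,0.01],0.06]

```text
time: 48.55
eef_pos: [0.6189, 0.2573, 0.1314]
tcp_rot: [0.709, 0.706, -0.0, -0.0]
contact_force: [-0.5, 0.5, 0.3]
opening: 0.705
finger_force: 0.0
```

>>> drive_tool:
  moves:
    - [[0,0,0],[0,0,0.01],0.06]
    - [[0,0,0],[0,0,0.004],0.06]
    - [[0,0,0],[0,0,0],0.06]
    - [[0,0,0],[0,0,0],0.06]

```text
time: 49.05
eef_pos: [0.6195, 0.2575, 0.119]
tcp_rot: [0.709, 0.706, 0.001, 0.0]
contact_force: [0.3, 0.7, -0.0]
opening: 0.702
finger_force: 0.0
```

>>> drive_tool:
  moves:
    - [[0,0,0],[0,0,0],0.045]
    - [[0,0,0],[0,0,0],0.038]
    - [[0,0,0],[0,0,0],0.034]
    - [[0,0,0],[0,0,0],0.03]
    - [[0,0,0],[0,0,0],0.026]
  grip_force: 50

```text
time: 49.68
eef_pos: [0.6193, 0.2575, 0.1187]
tcp_rot: [0.708, 0.706, 0.0, 0.0]
contact_force: [-1.0, 0.6, 3.7]
opening: 0.394
finger_force: 49.4
```

>>> drive_tool:
  moves:
    - [[0,0,0],[0,0,0],0.01]
    - [[0,0,0],[0,0,0],0.01]
    - [[0,0,0],[0,0,0],0.01]

```text
time: 50.05
eef_pos: [0.6193, 0.2575, 0.1187]
tcp_rot: [0.709, 0.706, 0.0, 0.0]
contact_force: [-0.4, -0.1, 4.6]
opening: 0.396
finger_force: 49.6
```

>>> drive_tool:
  moves:
    - [[0,0,0],[0,0,-0.01],0.01]
    - [[0,0,0],[0,0,-0.02],0.01]
    - [[0,0,0],[0,0,-0.03],0.01]
    - [[0,0,0],[0,0,-0.03],0.01]
    - [[0,0,0],[0,0,-0.02],0.01]

```text
time: 50.68
eef_pos: [0.6196, 0.2575, 0.2309]
tcp_rot: [0.709, 0.706, 0.001, 0.001]
contact_force: [-0.3, 0.6, -2.8]
opening: 0.397
finger_force: 49.9
```

>>> drive_tool:
  moves:
    - [[0,0,0],[0.006,-0.01,-0.01],0.01]
    - [[0,0,0],[0.013,-0.02,0],0.01]
    - [[0,0,0],[0.019,-0.03,0],0.01]
    - [[0,0,0],[0.019,-0.03,0],0.01]
    - [[0,0,0],[0.015,-0.024,0],0.01]

```text
time: 51.3
eef_pos: [0.5016, 0.331, 0.236]
tcp_rot: [0.708, 0.706, -0.002, -0.001]
contact_force: [0.1, -0.1, -2.0]
opening: 0.396
finger_force: 50.0
```

>>> drive_tool:
  moves:
    - [[0,0,0],[0.009,-0.014,0],0.01]
    - [[0,0,0],[0.004,-0.006,0],0.01]
    - [[0,0,0],[0,0,0],0.01]
    - [[0,0,0],[0,0,0],0.01]

```text
time: 51.8
eef_pos: [0.486, 0.3425, 0.2381]
tcp_rot: [0.709, 0.705, 0.0, 0.0]
contact_force: [-0.2, -0.1, -2.1]
opening: 0.398
finger_force: 50.0
```

>>> drive_tool:
  moves:
    - [[0,0,0],[0,0,0.02],0.01]
    - [[0,0,0],[0,0,0.03],0.01]
    - [[0,0,0],[0,0,0.03],0.01]
    - [[0,0,0],[0,0,0.015],0.01]
    - [[0,0,0],[0,0,0],0.01]

```text
time: 52.42
eef_pos: [0.4845, 0.3422, 0.141]
tcp_rot: [0.709, 0.706, -0.002, -0.001]
contact_force: [-0.4, 1.0, -1.9]
opening: 0.397
finger_force: 50.1
```

>>> drive_tool:
  moves:
    - [[0,0,0],[0,0,0.005],0.01]
    - [[0,0,0],[0,0,0],0.01]
    - [[0,0,0],[0,0,0],0.01]
    - [[0,0,0],[0,0,0],0.01]

```text
time: 52.92
eef_pos: [0.4856, 0.3431, 0.1388]
tcp_rot: [0.709, 0.706, 0.0, 0.0]
contact_force: [0.3, 0.9, -1.4]
opening: 0.394
finger_force: 50.1
```

Run:
```python
from h import *
delta([.485,.343,.125],0);print(ctrl.get_state()['contact_force'])
```

```text
t 52.92 eef [0.4856 0.3431 0.1388] yaw -0.2 tilt [ 0.001  0.    -1.   ] q [ 0.445  0.199  1.852 -0.     1.09   0.448]
 shift [-0.0001 -0.0006  0.0138] turn z -0.004
[ 0.32080286  0.89488711 -1.41609001]
```

Contact is expected at about 0.1247.

>>> drive_tool:
  moves:
    - [[0,0,0],[0,0,0.007],0.01]
    - [[0,0,0],[0,0,0.004],0.01]
    - [[0,0,0],[0,0,0.002],0.01]
    - [[0,0,0],[0,0,0],0.01]
    - [[0,0,0],[0,0,0],0.01]

```text
time: 53.55
eef_pos: [0.4854, 0.3429, 0.1251]
tcp_rot: [0.709, 0.706, 0.0, 0.0]
contact_force: [-0.0, 0.2, -2.0]
opening: 0.401
finger_force: 50.0
```

>>> drive_tool:
  moves:
    - [[0,0,0],[0,0,0.001],0.01]
    - [[0,0,0],[0,0,0],0.01]
    - [[0,0,0],[0,0,0],0.01]

```text
time: 53.92
eef_pos: [0.4856, 0.3431, 0.1247]
tcp_rot: [0.709, 0.706, 0.0, 0.0]
contact_force: [-0.6, -0.5, 1.5]
opening: 0.399
finger_force: 50.2
```

>>> drive_tool:
  moves:
    - [[0,0,0],[0,0,0.0007],0.01]
    - [[0,0,0],[0,0,0],0.01]
    - [[0,0,0],[0,0,0],0.01]

```text
time: 54.3
eef_pos: [0.4858, 0.3433, 0.1247]
tcp_rot: [0.709, 0.706, 0.001, 0.0]
contact_force: [-2.1, 0.2, 4.9]
opening: 0.396
finger_force: 50.4
```

>>> drive_tool:
  moves:
    - [[0,0,0],[0,0,-0.0005],0.033]
    - [[0,0,0],[0,0,0],0.037]
    - [[0,0,0],[0,0,0],0.045]
    - [[0,0,0],[0,0,0],0.06]
    - [[0,0,0],[0,0,0],0.06]
  grip_force: 25

```text
time: 54.92
eef_pos: [0.4853, 0.3428, 0.1237]
tcp_rot: [0.709, 0.706, -0.0, 0.0]
contact_force: [-0.2, -0.7, 0.4]
opening: 0.705
finger_force: 0.0
```

>>> drive_tool:
  moves:
    - [[0,0,0],[0,0,0],0.06]
    - [[0,0,0],[0,0,-0.01],0.06]
    - [[0,0,0],[0,0,-0.03],0.06]
    - [[0,0,0],[0,0,-0.05],0.06]
    - [[0,0,0],[0,0,-0.05],0.06]

```text
time: 55.55
eef_pos: [0.4852, 0.3428, 0.266]
tcp_rot: [0.709, 0.706, 0.0, 0.0]
contact_force: [-0.5, -0.5, -0.2]
opening: 0.704
finger_force: 0.0
```

>>> drive_tool:
  moves:
    - [[0,0,0],[0,0,-0.05],0.06]
    - [[0,0,0],[-0.05,0,-0.03],0.06]
    - [[0,0,0],[-0.05,0,0],0.06]
    - [[0,0,0],[-0.05,0,0],0.06]
    - [[0,0,0],[0,0,0],0.06]

```text
time: 56.18
eef_pos: [0.4849, 0.1904, 0.3452]
tcp_rot: [0.71, 0.704, 0.001, 0.001]
contact_force: [0.2, 0.2, -0.1]
opening: 0.699
finger_force: 0.0
```

Run:
```python
from h import *
b=cam('scene');a=cam('side')
cv2.imwrite('pics/end.png',cv2.cvtColor(np.hstack([cv2.resize(b['image'][60:285,100:400],(400,300)),cv2.resize(a['image'][90:384,80:472],(400,300))]),cv2.COLOR_RGB2BGR))
```

```text
(no output)
```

View pics/end.png

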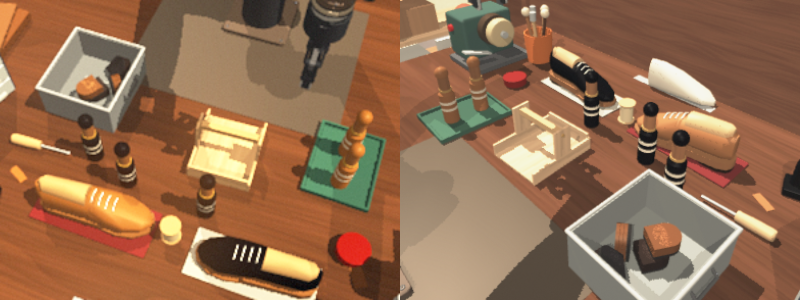

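The final view shows all four heels in the bin and the tote upright and empty. Both tan bottles stand in the tray, and the black bottles, shoes and the rest are where they were.

```bash
python3 -c "
from plant import ctrl
print(ctrl.sign_off())"
```

```text
the job is handed in; nothing more can be done
None
```

The job is done and handed in at about 56 s: all four heels are in the bin, the tote stands upright and empty on the bench, both tan bottles (matching the tan shoe on the red pad) stand upright in the finishing tray, and everything else looks undisturbed in the final pictures.

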